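# Fit the T-handles and tighten the strap press

### The arm

A 7-joint arm with a two-finger parallel gripper is mounted at the origin on the work surface. World frame = base frame: x ahead of the robot, y to its left, z up, the work surface at z = 0. Lengths are in m, angles in rad, forces in N, time in s.
With the tool pointing down it reaches from about 0.425 to 0.95 m from the base axis. Payload 16.7 kg.
Tool frame: the origin (TCP) lies at the very end of the fingers, on their centre line; the grasp point (between the pads) lies manip.tcp_to_grasp behind it (manip.tcp_to_grasp is the distance from the TCP to the grasp point, in m); z points along the fingers, y is the line along which they close (so a half turn about z gives the same grasp; the last joint's range is limited). The gripper opens to 94 mm and grips with 3 to 60 N. Pads are 16 mm wide; open, the fingers measure 119 mm over their backs; the gripper's body (75 mm by 177 mm) begins 78 mm behind the grasp point.
Start: joints at [1.038, 0.426, 0.074, 1.606, -0.034, 1.111, -0.067], TCP at [0.253, -0.626, 0.166] pointing down, gripper open.
Joint ranges: [-2.85, 2.85], [-0.5, 2.14], [-1.23, 1.37], [0.21, 2.46], [-1.02, 4.16], [0.16, 2.05], [-2.73, 2.73]. Speed limits (rad/s): [1.89, 1.89, 2.39, 2.39, 3.01, 3.01, 3.01].

### API

Orientations are given as a unit quaternion [x, y, z, w].
In Python, from station import manip, optics, ticket gives the robot as it stands.
- The arm moves only by the tool arm_command, never from a script. Its argument "commands" is a list of rows, each an object with "translation": the shift along the tool's x, y, z in mm, a list of three; "dr": the turn, a rotation vector about the tool's x, y, z in degrees, a list of three; "claw": the closure, from 0 (fully open) to 1 (shut). A call has 1 to 8 rows; each row shifts and turns the commanded pose from where the row before left it, along the tool's axes as they then stand; what a row does not reach is not made up. A row lasts 1/12 s, in which the tool goes at most 41.7 mm and 7.16 degrees, less where a joint would pass 70% of its speed; a pose out of reach is approached as far as the arm can. A call is refused whole if a number of a shift passes 41.7 or a number of a turn 7.16, either way. A call with a gripper value outside its range is refused whole. The fingers move at their own pace and stop on an object; "grip_force" is the grip in N (left out, the last holds). Time passes only in rows, so rows that do not move let the fingers close. It gives the time, the measured TCP pose, the force, the opening and the grip force at its end, in the units of the state.
- manip.state(): the state, without advancing time (a new reading comes with each control period).
- optics.grab_frame(name): name is "scene" or "side" or "wrist"; returns the picture (480x640x3 uint8, blue, green, red); there is no depth.
- optics.camera_params(name): a dict with "fx", "fy", "cx", "cy" (pixels), "camera_from_world" (4x4, takes a point from world to camera coordinates); the wrist camera has in their place "mount" (4x4, takes a point from camera to tool coordinates, whose origin is the TCP and whose axes are the flange's). Camera axes: x right, y down, z forward; pixel columns grow to the right and rows downward; lengths in m; the calibration is good to about 2 mm. A picture is of the moment at which its call begins: read the wrist's pose just before it. camera_params takes no time and is no camera call.
- ticket.close_job(): hands the job in; it is judged then, once.
Trained networks look in the newest picture that a camera, given by its name, has taken for a name from the list of things; names that differ only in an ending like _2 or _b are one class to them, and where a whole thing is asked for, a point or a joint stands for the part that bears it (a point fixed in the world has none). Each returns a list of dicts, best first, with "confidence" (0 to 1); they miss things now and then, are a little off and sometimes report something else, mostly with a low value. They report only what shows in the picture. A call takes as long as a camera call. They do not tell look-alikes from the thing itself.
- optics.recognise(camera, thing): "position" ([row, column] in pixels, amid what is visible of it).
- optics.mark_of(camera, thing): "position" ([row, column] in pixels: a listed point, or the origin of a listed thing).
The state is a dict: "t": time; "joint_pos": joint angles; "joint_vel": joint speeds; "joint_torque": joint torques, N m; "eef_pos": TCP position; "ee_rot": TCP orientation; "force": force on the tool from outside, world axes, zero at the start; "torque": the same for the moment, N m; "width": finger opening in m; "grasp_force": force on a finger pad.
Only numpy, scipy, OpenCV 4.12 (cv2) and the standard library are available. Lean on these libraries where they do the work, as an engineer would, in place of code of your own. Each camera call takes 0.05 s, during which the arm holds its last target. There are 200 camera calls.

### The job

Tighten the strap press: for every T-handle hanging on the rack, press down that hook's green sprung keeper pad until the keeper stays open, then lift the handle over the upturned tips and off the hook. Fit each handle's square socket all the way down onto the square spindle whose collar has the handle's colour, turn it clockwise as far as the spindle will go, and let go. Leave the spool, wax tin and mallet where they are.

Things in the scene. Friction and masses are not known exactly. Their poses are not given: they have to be found in the camera images.
- rack: wooden rack; origin on the bench. Hooks 0, 1, 2 at its y = +140, 0, -140 mm, x = 0: two prongs, tops 170 mm up, 6 thick, 18 wide, 20 mm slot, mouth to -x, tips (x -39 to -47) turned up 8 mm. A handle's neck sits at x = 0, its collar on the prongs; one hook may be empty. Off: raise it 10 to 24 mm (at 26 the hub meets the prongs), draw it out along -x 90 mm or more.
- press: wooden strap press, 110 x 400 mm, jaw top 56 mm high, with three upright spindles in a row 130 mm apart. Origin on the bench below the middle spindle, x across it, y along the row
- red_grip (a point): red T-handle, 110 mm tall, about 0.3 kg: centre of its red crossbar, 70 mm long (x), 22 wide (y: pinch across this), 30 tall; z up as it hangs or is fitted. Below the bar a collar 50 mm across, 6 thick (underside 21 mm below this point), a neck 16 mm across, 32 long, then a square steel hub 44 x 44 mm, 42 tall. May be absent.
- red_bore (a point): centre of the mouth of the red handle's square bore, in the hub's flat underside, 95 mm below the grip point. Bore 22 x 22 mm, 36 mm deep, its sides square with the crossbar (same x and y). Absent if the handle is.
- red_seat (a point): spindle with the red collar (60 mm across): centre of the collar's flat top, on which the hub must stand. From it rises a square steel shaft, 20 x 20 mm, 24 tall, then an 8 mm tapered tip. x and y are square with the shaft's sides: the bore fits at this yaw or any quarter turn from it. Turns with its spindle.
- red_spindle (a joint): how far the red spindle still is from its stop, rad; starts at 0.5 to 1.2 and falls to 0 (tight: the shaft's x then lies along the press's x) as the spindle turns clockwise seen from above. Stiff, 0.1 N m, stays where it is left; firm stops at 0 and 1.22. A fitted handle has about 0.1 rad of play on the shaft.
- blue_grip (a point): blue T-handle, 110 mm tall, about 0.3 kg: centre of its blue crossbar, 70 mm long (x), 22 wide (y: pinch across this), 30 tall; z up as it hangs or is fitted. Below the bar a collar 50 mm across, 6 thick (underside 21 mm below this point), a neck 16 mm across, 32 long, then a square steel hub 44 x 44 mm, 42 tall. May be absent.
- blue_bore (a point): centre of the mouth of the blue handle's square bore, in the hub's flat underside, 95 mm below the grip point. Bore 22 x 22 mm, 36 mm deep, its sides square with the crossbar (same x and y). Absent if the handle is.
- blue_seat (a point): spindle with the blue collar (60 mm across): centre of the collar's flat top, on which the hub must stand. From it rises a square steel shaft, 20 x 20 mm, 24 tall, then an 8 mm tapered tip. x and y are square with the shaft's sides: the bore fits at this yaw or any quarter turn from it. Turns with its spindle.
- blue_spindle (a joint): how far the blue spindle still is from its stop, rad; starts at 0.5 to 1.2 and falls to 0 (tight: the shaft's x then lies along the press's x) as the spindle turns clockwise seen from above. Stiff, 0.1 N m, stays where it is left; firm stops at 0 and 1.22. A fitted handle has about 0.1 rad of play on the shaft.
- yellow_grip (a point): yellow T-handle, 110 mm tall, about 0.3 kg: centre of its yellow crossbar, 70 mm long (x), 22 wide (y: pinch across this), 30 tall; z up as it hangs or is fitted. Below the bar a collar 50 mm across, 6 thick (underside 21 mm below this point), a neck 16 mm across, 32 long, then a square steel hub 44 x 44 mm, 42 tall. May be absent.
- yellow_bore (a point): centre of the mouth of the yellow handle's square bore, in the hub's flat underside, 95 mm below the grip point. Bore 22 x 22 mm, 36 mm deep, its sides square with the crossbar (same x and y). Absent if the handle is.
- yellow_seat (a point): spindle with the yellow collar (60 mm across): centre of the collar's flat top, on which the hub must stand. From it rises a square steel shaft, 20 x 20 mm, 24 tall, then an 8 mm tapered tip. x and y are square with the shaft's sides: the bore fits at this yaw or any quarter turn from it. Turns with its spindle.
- yellow_spindle (a joint): how far the yellow spindle still is from its stop, rad; starts at 0.5 to 1.2 and falls to 0 (tight: the shaft's x then lies along the press's x) as the spindle turns clockwise seen from above. Stiff, 0.1 N m, stays where it is left; firm stops at 0 and 1.22. A fitted handle has about 0.1 rad of play on the shaft.
- pad0 (a point): top of the green thumb pad (50 x 45 mm) at the free end of hook 0's keeper; with the keeper shut it is 95 mm along -x and 30 mm along -y (rack axes) of the hook's centre, 8 mm above the prongs. Press straight down on it; it is carried with the keeper.
- keeper0 (a joint): angle of hook 0's keeper, a steel bar across the mouth, hinged on a pin (along the rack's x) 55 mm along +y of the hook's centre. 0 = shut. Over-centre spring: 3 N on the pad starts it; pressed past 0.35 rad (31 mm down; press 35 to 40) it snaps by itself to 1.45, hanging beside the mouth, and stays open; let go sooner, it springs shut.
- pad1 (a point): top of the green thumb pad (50 x 45 mm) at the free end of hook 1's keeper; with the keeper shut it is 95 mm along -x and 30 mm along -y (rack axes) of the hook's centre, 8 mm above the prongs. Press straight down on it; it is carried with the keeper.
- keeper1 (a joint): angle of hook 1's keeper, a steel bar across the mouth, hinged on a pin (along the rack's x) 55 mm along +y of the hook's centre. 0 = shut. Over-centre spring: 3 N on the pad starts it; pressed past 0.35 rad (31 mm down; press 35 to 40) it snaps by itself to 1.45, hanging beside the mouth, and stays open; let go sooner, it springs shut.
- pad2 (a point): top of the green thumb pad (50 x 45 mm) at the free end of hook 2's keeper; with the keeper shut it is 95 mm along -x and 30 mm along -y (rack axes) of the hook's centre, 8 mm above the prongs. Press straight down on it; it is carried with the keeper.
- keeper2 (a joint): angle of hook 2's keeper, a steel bar across the mouth, hinged on a pin (along the rack's x) 55 mm along +y of the hook's centre. 0 = shut. Over-centre spring: 3 N on the pad starts it; pressed past 0.35 rad (31 mm down; press 35 to 40) it snaps by itself to 1.45, hanging beside the mouth, and stays open; let go sooner, it springs shut.
- spool_mid (a point): bystander: thread spool, 56 mm across and 66 mm tall, centre half-way up
- tin_mid (a point): bystander: brass wax tin, 72 mm across and 40 mm tall, centre half-way up
- mallet_grip (a point): bystander: mallet, 240 mm long, lying on the bench, its handle
There are look-alikes about, which are no part of the job. Leave any brown or orange look-alike of the part that bears red_grip alone.

How it is judged:
By the outcome, as a careful person would: the job done as asked, in the order asked, and still so for the second after the job is handed in, with the robot touching nothing.
Of red_handle, blue_handle, yellow_handle only 2 to 3 are there at a start; the rules pass over those that are not, and their reading is None.
At some moment in a run one of red_handle, blue_handle, yellow_handle may be knocked a few centimetres aside while the robot is not near it.
Once in a run the grip may slacken for a moment while it holds something.
It also fails if it takes over 210 s, if anything falls off the work surface, if the arm or the gripper's body presses on something with over 40 N, if the wrist force passes 120 N, or if a joint passes its speed limit or range.

## Working session

There is one attempt and no reset: what is moved stays moved. The work goes in short steps, Python scripts to look and compute and a tool call to move; the robot and the scene stay as the last step left them, time stands still between calls to the robot, and variables do not carry over. Pictures are saved under pics/ and viewed, at most 14 in all, crops included, and the job is handed in when it is done.

Besides the shell and the picture viewer there is one more tool, called after "Request:" in YAML: its name, and indented under it one key for each argument. arm_command: Moves the arm, as the interface text tells. Its arguments: {"type":"object","properties":{"commands":{"type":"array"},"grip_force":{"type":"number"}},"required":["commands"]}

```bash
ls; mkdir -p pics
python3 - <<'E'
from station import manip, optics, ticket
import cv2, numpy as np
print(manip.state(), manip.tcp_to_grasp)
for n in("scene","side"):
    f=optics.grab_frame(n); cv2.imwrite(f"pics/{n}0.png",f)
    print(n,optics.camera_params(n))
print(optics.camera_params("wrist"))
E
```

```text
pics
{'t': 0.0, 'joint_pos': array([ 1.03747334,  0.42675481,  0.07385634,  1.60657613, -0.03405823,
        1.11080163, -0.06711636]), 'joint_vel': array([ 2.36690059e-04, -1.40562427e-03,  2.49559993e-03, -4.51659403e-05,
        1.27864517e-04, -2.24797566e-04,  1.42327576e-03]), 'joint_torque': array([ 1.56968599e-03, -9.35856843e+01,  3.66702229e+00, -4.54191470e+01,
       -4.88076755e-02,  2.04028271e-02, -2.57988370e-05]), 'eef_pos': array([ 0.25253964, -0.62546659,  0.16547424]), 'ee_rot': array([ 9.81644430e-01,  1.90719172e-01, -1.88119321e-04, -6.12359435e-04]), 'force': array([0.06700101, 0.18454532, 0.15358959]), 'torque': array([ 0.02136082,  0.01627325, -0.00476731]), 'grasp_force': 0.0, 'width': 0.09391491113742984} 0.0188
scene {'fx': 473.1761047944631, 'fy': 473.1761047944631, 'cx': 325.4368865233729, 'cy': 238.52154417562832, 'camera_from_world': array([[ 0.371529  ,  0.92830383,  0.01477158, -0.19547732],
       [ 0.71970999, -0.27792101, -0.63622122, -0.30601355],
       [-0.58650127,  0.24700589, -0.77136525,  1.3671112 ],
       [ 0.        ,  0.        ,  0. 
[... 152 characters left out ...]
 array([[-0.95372923, -0.30064339, -0.00375744,  0.52965591],
       [-0.15733416,  0.50968172, -0.84585489,  0.1955031 ],
       [ 0.25621578, -0.80612536, -0.53339983,  1.12350391],
       [ 0.        ,  0.        ,  0.        ,  1.        ]])}
{'fx': 355.3426848176417, 'fy': 355.3426848176417, 'cx': 321.77004100315486, 'cy': 235.91169156940296, 'mount': array([[-6.07448508e-05, -9.61929166e-01, -2.73298876e-01,
         7.90033479e-02],
       [ 9.99999996e-01, -7.65044465e-05,  4.70071739e-05,
        -1.79653532e-04],
       [-6.61261508e-05, -2.73298872e-01,  9.61929167e-01,
        -2.18673660e-01],
       [ 0.00000000e+00,  0.00000000e+00,  0.00000000e+00,
         1.00000000e+00]])}
```

View pics/scene0.png

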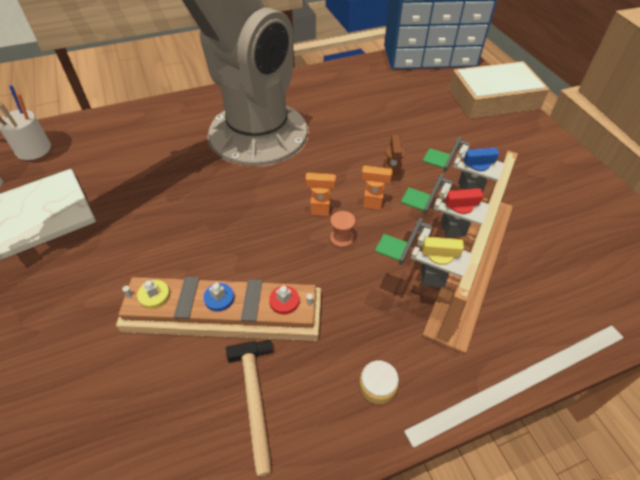

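View pics/side0.png

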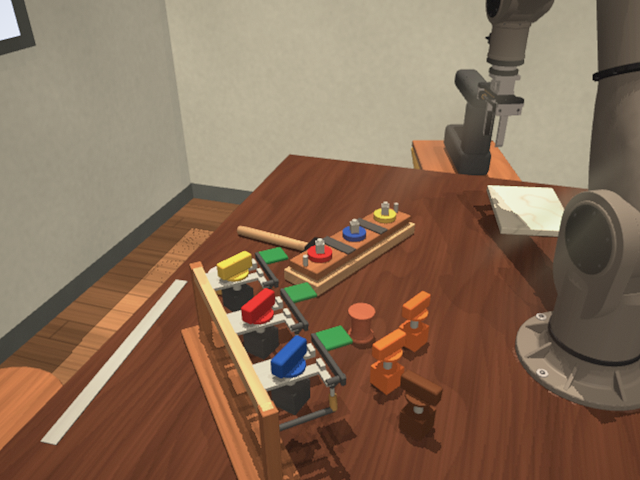

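Scene view: three handles hang on the rack: blue (480,158), red (463,200), yellow (442,248). The spindles are yellow (153,292), blue (218,295) and red (284,297). Orange and brown look-alikes and the spool stand in front of the rack, with the tin and mallet below. The side view agrees.

```bash
cat > h.py <<'E'
from station import manip, optics, ticket
import cv2, numpy as np
from scipy.spatial.transform import Rotation as R
def cam(n, st=None):
    p=optics.camera_params(n); K=np.array([[p['fx'],0,p['cx']],[0,p['fy'],p['cy']],[0,0,1]])
    if 'mount' in p:
        st=st or manip.state(); T=np.eye(4); T[:3,:3]=R.from_quat(st['ee_rot']).as_matrix(); T[:3,3]=st['eef_pos']
        return K,np.linalg.inv(T@p['mount'])
    return K,p['camera_from_world']
def proj(c,X):
    K,T=c; q=K@(T[:3,:3]@np.asarray(X)+T[:3,3]); return q[:2]/q[2]
def ray(c,rc):
    K,T=c; d=np.linalg.inv(K)@[rc[1],rc[0],1]; Ri=T[:3,:3].T; return -Ri@T[:3,3], Ri@d
def at_z(c,rc,z):
    o,d=ray(c,rc); return o+d*(z-o[2])/d[2]
def tri(c1,p1,c2,p2):
    X=cv2.triangulatePoints(c1[0]@c1[1][:3],c2[0]@c2[1][:3],np.array(p1[::-1],float),np.array(p2[::-1],float)); return (X[:3]/X[3]).ravel()
E
python3 - <<'E'
from h import *
optics.grab_frame("scene"); optics.grab_frame("side")
cs,cd=cam("scene"),cam("side")
np.set_printoptions(precision=4,suppress=True)
for t in ["rack","press"]+[c+s for c in("red","blue","yellow") for s in("_grip","_bore","_seat")]+["pad0","pad1","pad2","spool_mid","tin_mid"]:
    a=optics.mark_of("scene",t); b=optics.mark_of("side",t)
    print(t,end=' ')
    for i in a[:3]:
        for j in b[:3]:
            X=tri(cs,i['position'],cd,j['position']); e=np.abs(proj(cs,X)[::-1]-i['position']).max()+np.abs(proj(cd,X)[::-1]-j['position']).max()
            if e<5: print(np.round(i['position']),round(i['confidence'],2),np.round(j['position']),round(j['confidence'],2),X,round(e,1),end=' | ')
    print(len(a),len(b))
print(manip.state()['t'])
E
```

```text
rack 0 2
press [314. 226.] 0.64 [255. 352.] 0.65 [ 0.55   -0.2339 -0.0016] 1.1 | 1 1
red_grip [173. 376.] 0.82 [341. 389.] 0.86 [0.3712 0.1893 0.1012] 0.5 | [180. 319.] 0.72 [303. 416.] 0.91 [0.3427 0.0559 0.0978] 0.2 | [199. 464.] 0.65 [306. 260.] 0.7 [0.5849 0.2682 0.1889] 2.4 | 6 5
red_bore [208. 317.] 0.94 [342. 415.] 0.58 [ 0.3373  0.0542 -0.003 ] 0.6 | [199. 372.] 0.89 [430. 417.] 0.76 [ 0.2994  0.2285 -0.0672] 1.7 | [199. 372.] 0.89 [383. 388.] 0.64 [0.3649 0.1938 0.004 ] 1.0 | 4 5
red_seat 2 1
blue_grip [158. 482.] 0.59 [356. 291.] 0.66 [0.4909 0.3738 0.1903] 3.5 | 1 1
blue_bore [188. 468.] 0.68 [402. 288.] 0.65 [0.4932 0.3715 0.0931] 3.5 | 1 1
blue_seat [294. 220.] 0.64 [231. 353.] 0.9 [ 0.5491 -0.2348  0.0707] 0.0 | 1 1
yellow_grip [246. 442.] 0.57 [268. 233.] 0.73 [0.6784 0.1681 0.1878] 2.2 | 1 1
yellow_bore [246. 443.] 0.67 [305. 242.] 0.76 [0.646  0.2052 0.1328] 4.0 | [276. 433.] 0.61 [305. 242.] 0.76 [0.6739 0.1659 0.096 ] 3.0 | 2 2
yellow_seat [293. 148.] 0.83 [214. 384.] 0.58 [ 0.495  -0.3643  0.0654] 1.6 | 2 1
pad0 [246. 389.] 0.92 [253. 275.] 0.69 [0.6307 0.0818 0.1775] 1.2 | [154. 434.] 0.62 [335. 336.] 0.77 [0.4401 0.2901 0.179 ] 1.6 | 3 2
pad1 [246. 389.] 0.92 [253. 275.] 0.69 [0.6307 0.0818 0.1775] 1.2 | [154. 434.] 0.62 [335. 336.] 0.77 [0.4401 0.2901 0.179 ] 1.6 | 3 2
pad2 [246. 389.] 0.92 [253. 275.] 0.69 [0.6307 0.0818 0.1775] 1.2 | [154. 434.] 0.62 [335. 336.] 0.77 [0.4401 0.2901 0.179 ] 1.6 | 3 2
spool_mid [230. 340.] 0.61 [323. 361.] 0.62 [0.4502 0.0674 0.0301] 0.3 | [230. 340.] 0.61 [250. 317.] 0.28 [0.5579 0.0192 0.1639] 2.9 | 1 2
tin_mid [381. 378.] 0.84 [279. 222.] 0.41 [ 0.8077 -0.0074  0.0203] 1.2 | 1 3
1.8
```

Request:
arm_command:
  commands:
    - {"translation":[26,-16,-19],"dr":[0,0,0],"claw":0}
    - {"translation":[26,-16,-19],"dr":[0,0,0],"claw":0}
    - {"translation":[26,-16,-19],"dr":[0,0,0],"claw":0}
    - {"translation":[26,-16,-19],"dr":[0,0,0],"claw":0}
    - {"translation":[26,-16,-19],"dr":[0,0,0],"claw":0}
    - {"translation":[26,-16,-19],"dr":[0,0,0],"claw":0}
    - {"translation":[26,-16,-19],"dr":[0,0,0],"claw":0}
    - {"translation":[26,-16,-19],"dr":[0,0,0],"claw":0}
  grip_force: 30

```text
t: 2.47
eef_pos: [0.3982, -0.4279, 0.3193]
ee_rot: [0.982, 0.191, 0.0, 0.0]
force: [0.4, -0.4, 0.5]
width: 0.094
grasp_force: 0.0
```

Request:
arm_command:
  commands:
    - {"translation":[26,-15,0],"dr":[0,0,0],"claw":0}
    - {"translation":[26,-15,0],"dr":[0,0,0],"claw":0}
    - {"translation":[26,-15,0],"dr":[0,0,0],"claw":0}
    - {"translation":[26,-15,0],"dr":[0,0,0],"claw":0}
    - {"translation":[26,-15,0],"dr":[0,0,0],"claw":0}
    - {"translation":[26,-15,0],"dr":[0,0,0],"claw":0}
    - {"translation":[26,-15,0],"dr":[0,0,0],"claw":0}
    - {"translation":[0,0,0],"dr":[0,0,0],"claw":0}

```text
t: 3.13
eef_pos: [0.5305, -0.258, 0.3181]
ee_rot: [0.981, 0.194, 0.001, -0.001]
force: [0.1, 0.3, -0.3]
width: 0.094
grasp_force: 0.0
```

```bash
cat >> h.py <<'E'
np.set_printoptions(precision=4,suppress=True)
def pose():
    s=manip.state(); M=R.from_quat(s['ee_rot']).as_matrix(); yaw=np.degrees(np.arctan2(M[1,0],M[0,0]))
    return s,M,yaw
def report():
    s,M,yaw=pose(); print("t",round(s['t'],2),"tcp",s['eef_pos'],"yaw",round(yaw,2),"zax",M[:,2],"q",s['joint_pos'].round(2),"F",s['force'].round(1),"w",round(s['width'],4))
def delta(X):
    s,M,yaw=pose(); return (M.T@(np.asarray(X)-s['eef_pos'])*1000).round(1)
def wrist(name=None):
    c=cam("wrist",manip.state()); f=optics.grab_frame("wrist")
    if name: cv2.imwrite(f"pics/{name}.png",f)
    return c,f
E
python3 - <<'E'
from h import *
report(); c,f=wrist("w1")
for t,z in [("press",0),("red_seat",.066),("blue_seat",.066),("yellow_seat",.066)]:
    for m in optics.mark_of("wrist",t)[:3]: print(t,np.round(m['position']),round(m['confidence'],2),at_z(c,m['position'],z))
E
```

```text
t 3.13 tcp [ 0.5305 -0.258   0.3181] yaw 22.39 zax [ 0.001   0.0021 -1.    ] q [ 0.49  0.2  -0.17  1.59  0.03  1.36 -0.87] F [ 0.1  0.3 -0.3] w 0.094
press [176. 313.] 0.93 [ 0.5436 -0.237   0.    ]
red_seat [102. 242.] 0.56 [ 0.6026 -0.1199  0.066 ]
blue_seat [179. 314.] 0.6 [ 0.5483 -0.2395  0.066 ]
yellow_seat [250. 381.] 0.67 [ 0.4934 -0.3619  0.066 ]
```

View pics/w1.png

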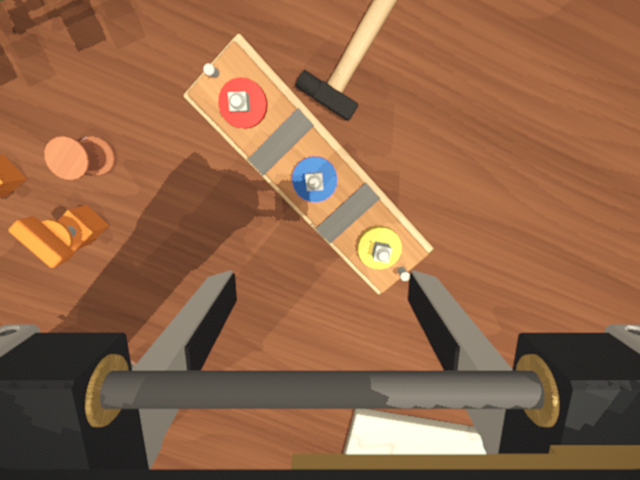

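The wrist view shows the press: red collar (243,101), blue (314,180), yellow (380,248), with the mallet at the top and the spool and look-alikes on the left. Next I look over the rack.

Request:
arm_command:
  commands:
    - {"translation":[12,-36,-7],"dr":[0,0,0],"claw":0}
    - {"translation":[12,-36,-7],"dr":[0,0,0],"claw":0}
    - {"translation":[12,-36,-7],"dr":[0,0,0],"claw":0}
    - {"translation":[12,-36,-7],"dr":[0,0,0],"claw":0}
    - {"translation":[12,-36,-7],"dr":[0,0,0],"claw":0}
    - {"translation":[12,-36,-7],"dr":[0,0,0],"claw":0}
    - {"translation":[12,-36,-7],"dr":[0,0,0],"claw":0}
    - {"translation":[12,-36,-7],"dr":[0,0,0],"claw":0}

```text
t: 4.05
eef_pos: [0.5078, 0.0397, 0.3749]
ee_rot: [0.982, 0.19, 0.0, 0.0]
force: [0.9, -0.2, -0.6]
width: 0.0943
grasp_force: 0.0
```

Request:
arm_command:
  commands:
    - {"translation":[12,-36,-7],"dr":[0,0,0],"claw":0}
    - {"translation":[12,-36,-7],"dr":[0,0,0],"claw":0}
    - {"translation":[12,-36,-7],"dr":[0,0,0],"claw":0}
    - {"translation":[12,-36,-7],"dr":[0,0,0],"claw":0}
    - {"translation":[0,0,0],"dr":[0,0,-6.5],"claw":1}
    - {"translation":[0,0,0],"dr":[0,0,-6.5],"claw":1}
    - {"translation":[0,0,0],"dr":[0,0,-6.5],"claw":1}
    - {"translation":[0,0,0],"dr":[0,0,0],"claw":1}

```text
t: 4.72
eef_pos: [0.4992, 0.1898, 0.4022]
ee_rot: [0.934, 0.356, 0.0, 0.0]
force: [0.5, 0.1, 0.2]
width: 0.0706
grasp_force: 0.0
```

Run:
```python
from h import *
report(); c,f=wrist("w2")
for t,z in [("red_grip",.191),("blue_grip",.191),("yellow_grip",.191),("pad1",.178)]:
    for m in optics.mark_of("wrist",t)[:5]: print(t,np.round(m['position']),round(m['confidence'],2),at_z(c,m['position'],z))
```

```text
t 4.72 tcp [0.4992 0.1898 0.4022] yaw 41.75 zax [ 0.0001 -0.0002 -1.    ] q [ 0.02  0.1  -0.55  1.54  0.05  1.52 -1.37] F [0.5 0.1 0.2] w 0.0706
red_grip [104. 320.] 0.92 [0.5821 0.2671 0.191 ]
red_grip [248. 192.] 0.79 [0.3451 0.2741 0.191 ]
red_grip [249. 267.] 0.77 [0.4071 0.2017 0.191 ]
red_grip [314. 318.] 0.69 [0.3823 0.0932 0.191 ]
blue_grip [102. 200.] 0.68 [0.4924 0.3702 0.191 ]
yellow_grip [100. 444.] 0.9 [0.6788 0.1654 0.191 ]
yellow_grip [120. 539.] 0.48 [0.737  0.0666 0.191 ]
pad1 [182. 349.] 0.85 [0.5385 0.18   0.178 ]
pad1 [186. 229.] 0.79 [0.4353 0.2879 0.178 ]
pad1 [186. 459.] 0.76 [0.6266 0.0743 0.178 ]
```

View pics/w2.png

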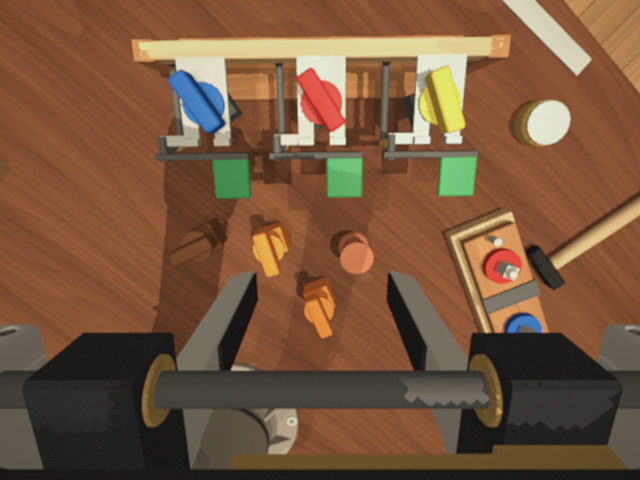

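The wrist view shows all three handles hanging: blue (203,103), red (320,102), yellow (443,100). Their green pads are at (232,176), (344,176) and (457,175), and the bars are turned about 36°, 31° and 22° from the rack's x. I'll press the pads, starting with pad1.

Request:
arm_command:
  commands:
    - {"translation":[3.5,5,33],"dr":[0,0,0],"claw":1}
    - {"translation":[3.5,5,33],"dr":[0,0,0],"claw":1}
    - {"translation":[3.5,5,33],"dr":[0,0,0],"claw":1}
    - {"translation":[3.5,5,33],"dr":[0,0,0],"claw":1}
    - {"translation":[3.5,5,33],"dr":[0,0,0],"claw":1}
    - {"translation":[3.5,5,33],"dr":[0,0,0],"claw":1}
    - {"translation":[0,0,0],"dr":[0,0,0],"claw":1}

```text
t: 5.55
eef_pos: [0.5324, 0.18, 0.1985]
ee_rot: [0.936, 0.353, -0.004, -0.0]
force: [-1.2, -0.9, -1.1]
width: 0.0039
grasp_force: 0.0
```

Request:
arm_command:
  commands:
    - {"translation":[0,0,13],"dr":[0,0,0],"claw":1}
    - {"translation":[0,0,13],"dr":[0,0,0],"claw":1}
    - {"translation":[0,0,13],"dr":[0,0,0],"claw":1}
    - {"translation":[0,0,13],"dr":[0,0,0],"claw":1}
    - {"translation":[0,0,13],"dr":[0,0,0],"claw":1}
    - {"translation":[0,0,0],"dr":[0,0,0],"claw":1}
    - {"translation":[0,0,0],"dr":[0,0,0],"claw":1}

```text
t: 6.13
eef_pos: [0.5342, 0.1821, 0.1391]
ee_rot: [0.935, 0.354, -0.001, -0.0]
force: [-0.6, -1.4, 2.7]
width: 0.0
grasp_force: 1.1
```

Run:
```python
from h import *
report(); print(delta([.439,.287,.20]),delta([.629,.079,.20]))
```

```text
t 6.13 tcp [0.5342 0.1821 0.1391] yaw 41.48 zax [-0.001  -0.0002 -1.    ] q [-0.    0.32 -0.53  1.86  0.19  1.01 -1.46] F [-0.6 -1.4  2.7] w 0.0
[  -1.9 -141.7  -60.9] [  2.7 140.  -61. ]
```

Request:
arm_command:
  commands:
    - {"translation":[0,0,-31],"dr":[0,0,0],"claw":1}
    - {"translation":[0,0,-31],"dr":[0,0,0],"claw":1}
    - {"translation":[0,0,0],"dr":[0,0,0],"claw":1}
    - {"translation":[0,-35.5,0],"dr":[0,0,0],"claw":1}
    - {"translation":[0,-35.5,0],"dr":[0,0,0],"claw":1}
    - {"translation":[0,-35.5,0],"dr":[0,0,0],"claw":1}
    - {"translation":[0,-35.5,0],"dr":[0,0,0],"claw":1}
    - {"translation":[0,0,0],"dr":[0,0,0],"claw":1}

```text
t: 6.8
eef_pos: [0.4361, 0.2941, 0.2026]
ee_rot: [0.934, 0.358, 0.001, -0.001]
force: [-0.3, 0.2, 0.3]
width: 0.0007
grasp_force: 0.0
```

Request:
arm_command:
  commands:
    - {"translation":[0,0,13],"dr":[0,0,0],"claw":1}
    - {"translation":[0,0,13],"dr":[0,0,0],"claw":1}
    - {"translation":[0,0,13],"dr":[0,0,0],"claw":1}
    - {"translation":[0,0,13],"dr":[0,0,0],"claw":1}
    - {"translation":[0,0,11],"dr":[0,0,0],"claw":1}
    - {"translation":[0,0,0],"dr":[0,0,0],"claw":1}
    - {"translation":[0,0,0],"dr":[0,0,0],"claw":1}

```text
t: 7.38
eef_pos: [0.4404, 0.2884, 0.1384]
ee_rot: [0.935, 0.354, -0.0, 0.0]
force: [-0.8, -1.7, 2.9]
width: 0.0007
grasp_force: 1.1
```

Run:
```python
from h import *
report(); print(delta([.629,.079,.20]))
c,f=wrist("w3")
```

```text
t 7.38 tcp [0.4404 0.2884 0.1384] yaw 41.49 zax [-0.0005 -0.0002 -1.    ] q [-0.17  0.27 -0.62  1.94  0.19  0.99 -1.72] F [-0.8 -1.7  2.9] w 0.0007
[  2.5 281.8 -61.6]
```

View pics/w3.png

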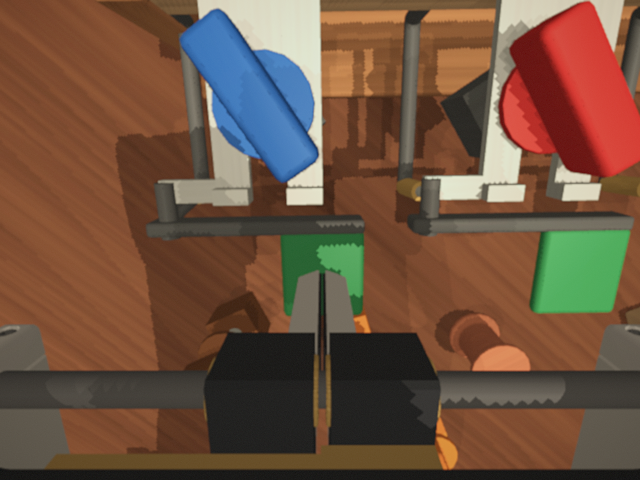

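The wrist view shows keeper 1 shut again (its bar and pad at (580,270) are level). Pad 0 at (323,270) is still under the fingers and has not snapped. I'll work out how far it is actually pressed.

Run:
```python
from h import *
c=cam("wrist"); y=np.array([-.673,.7395,0]);x=np.array([.7395,.673,0]);z=np.array([0,0,1.])
for name,h in (("h0",[.4924,.3702,0]),("h1",[.5821,.2671,0])):
  for th in (0,.2,.35,.45):
    # pad corners: x -95±22/25, y -30±25 ; hinge at +55 y, pin height ~.174
    P=[]
    for X,Y in ((-.0725,-.0075),(-.0725,-.0525),(-.1175,-.0525),(-.1175,-.0075)):
        r=.055-Y; P.append(proj(c,np.array(h)+x*X+y*(.055-r*np.cos(th)-0*1)+z*(.178-r*np.sin(th))).round())
    print(name,th,[list(map(int,p)) for p in P])
print(proj(c,manip.state()['eef_pos']))
```

```text
h0 0 [[288, 250], [373, 248], [371, 324], [291, 325]]
h0 0.2 [[288, 243], [364, 237], [363, 307], [291, 315]]
h0 0.35 [[285, 238], [354, 231], [354, 296], [288, 308]]
h0 0.45 [[282, 236], [347, 227], [346, 290], [285, 303]]
h1 0 [[545, 252], [630, 250], [612, 326], [533, 327]]
h1 0.2 [[530, 245], [596, 239], [582, 308], [519, 316]]
h1 0.35 [[517, 240], [571, 232], [559, 297], [507, 309]]
h1 0.45 [[508, 238], [554, 228], [544, 291], [499, 305]]
[322.3383 260.9115]
```

Request:
arm_command:
  commands:
    - {"translation":[0,0,5],"dr":[0,0,0],"claw":1}
    - {"translation":[0,0,5],"dr":[0,0,0],"claw":1}
    - {"translation":[0,0,0],"dr":[0,0,0],"claw":1}
    - {"translation":[0,0,0],"dr":[0,0,0],"claw":1}

```text
t: 7.77
eef_pos: [0.4406, 0.2885, 0.1282]
ee_rot: [0.935, 0.354, 0.0, -0.0]
force: [0.9, -0.7, 2.1]
width: -0.0001
grasp_force: 0.8
```

Run:
```python
from h import *
report(); c,f=wrist("w4"); print(proj(c,manip.state()['eef_pos']))
cv2.imwrite("pics/side4.png",cv2.resize(optics.grab_frame("side")[200:440,180:420],(600,600),interpolation=cv2.INTER_CUBIC))
for g in (cv2.imread("pics/w3.png"),f):
    h=cv2.cvtColor(g,cv2.COLOR_BGR2HSV); m=cv2.inRange(h,(50,100,40),(80,255,255))
    for k in cv2.findContours(m,0,2)[0]:
        if cv2.contourArea(k)>500: print(cv2.contourArea(k),cv2.boundingRect(k))
```

```text
t 7.77 tcp [0.4406 0.2885 0.1282] yaw 41.49 zax [ 0.0001  0.0002 -1.    ] q [-0.18  0.28 -0.62  1.95  0.2   0.97 -1.73] F [ 0.9 -0.7  2.1] w -0.0001
[322.3235 260.9702]
4009.0 (281, 233, 83, 82)
6818.5 (530, 230, 100, 83)
7444.5 (541, 236, 99, 87)
3920.5 (281, 232, 81, 86)
```

View pics/side4.png

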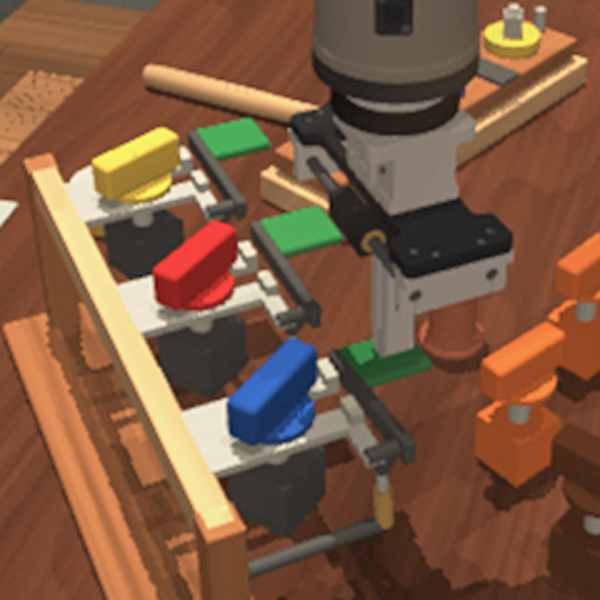

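The side crop shows the fingers pressing pad 0 (390,360), its keeper tilted but not yet snapped; pads 1 and 2 are level. The force is dropping, so I'll press further.

Request:
arm_command:
  commands:
    - {"translation":[0,0,5],"dr":[0,0,0],"claw":1}
    - {"translation":[0,0,5],"dr":[0,0,0],"claw":1}
    - {"translation":[0,0,0],"dr":[0,0,0],"claw":1}
    - {"translation":[0,0,0],"dr":[0,0,0],"claw":1}
    - {"translation":[0,0,0],"dr":[0,0,0],"claw":1}

```text
t: 8.28
eef_pos: [0.4403, 0.2885, 0.118]
ee_rot: [0.935, 0.354, -0.0, -0.0]
force: [-0.2, 0.5, 0.4]
width: 0.0003
grasp_force: 0.1
```

Run:
```python
from h import *
report(); c,f=wrist("w5")
h=cv2.cvtColor(f,cv2.COLOR_BGR2HSV); m=cv2.inRange(h,(50,100,40),(80,255,255))
for k in cv2.findContours(m,0,2)[0]:
    if cv2.contourArea(k)>500: print(cv2.contourArea(k),cv2.boundingRect(k))
```

```text
t 8.28 tcp [0.4403 0.2885 0.118 ] yaw 41.49 zax [-0.0004 -0.0001 -1.    ] q [-0.18  0.29 -0.61  1.96  0.21  0.95 -1.74] F [-0.2  0.5  0.4] w 0.0003
6827.0 (552, 242, 88, 90)
3839.5 (278, 231, 81, 88)
```

Request:
arm_command:
  commands:
    - {"translation":[0,0,4],"dr":[0,0,0],"claw":1}
    - {"translation":[0,0,4],"dr":[0,0,0],"claw":1}
    - {"translation":[0,0,0],"dr":[0,0,0],"claw":1}
    - {"translation":[0,0,0],"dr":[0,0,0],"claw":1}
    - {"translation":[0,0,0],"dr":[0,0,0],"claw":1}

```text
t: 8.75
eef_pos: [0.4404, 0.2885, 0.1102]
ee_rot: [0.935, 0.354, -0.0, -0.0]
force: [-0.0, 0.7, -0.9]
width: 0.0004
grasp_force: 0.0
```

Run:
```python
from h import *
report(); c,f=wrist("w6")
h=cv2.cvtColor(f,cv2.COLOR_BGR2HSV); m=cv2.inRange(h,(50,100,40),(80,255,255))
for k in cv2.findContours(m,0,2)[0]:
    if cv2.contourArea(k)>500: print(cv2.contourArea(k),cv2.boundingRect(k))
```

```text
t 8.75 tcp [0.4404 0.2885 0.1102] yaw 41.49 zax [-0.0002  0.     -1.    ] q [-0.18  0.3  -0.61  1.96  0.21  0.94 -1.75] F [-0.   0.7 -0.9] w 0.0004
5826.5 (562, 247, 78, 94)
3805.5 (267, 222, 70, 88)
```

Request:
arm_command:
  commands:
    - {"translation":[0,0,0],"dr":[0,0,0],"claw":1}
    - {"translation":[0,0,0],"dr":[0,0,0],"claw":1}
    - {"translation":[0,0,0],"dr":[0,0,0],"claw":1}
    - {"translation":[0,0,0],"dr":[0,0,0],"claw":1}
    - {"translation":[0,0,0],"dr":[0,0,0],"claw":1}

```text
t: 9.22
eef_pos: [0.4405, 0.2885, 0.1102]
ee_rot: [0.935, 0.354, 0.0, -0.0]
force: [0.8, 0.7, -0.1]
width: 0.0004
grasp_force: 0.0
```

Run:
```python
from h import *
report(); c,f=wrist("w7")
h=cv2.cvtColor(f,cv2.COLOR_BGR2HSV); m=cv2.inRange(h,(50,100,40),(80,255,255))
for k in cv2.findContours(m,0,2)[0]:
    if cv2.contourArea(k)>500: print(cv2.contourArea(k),cv2.boundingRect(k))
print(delta([.5342,.1821,.20]))
```

```text
t 9.22 tcp [0.4405 0.2885 0.1102] yaw 41.49 zax [ 0.      0.0001 -1.    ] q [-0.18  0.3  -0.61  1.96  0.21  0.94 -1.75] F [ 0.8  0.7 -0.1] w 0.0004
5846.5 (562, 247, 78, 94)
1871.0 (206, 217, 36, 72)
[ -0.3 141.8 -89.8]
```

Keeper 0 has snapped open at TCP z ≈ 0.110. The same depth should do for pad1 and pad2.

Request:
arm_command:
  commands:
    - {"translation":[0,0,-30],"dr":[0,0,0],"claw":1}
    - {"translation":[0,0,-30],"dr":[0,0,0],"claw":1}
    - {"translation":[0,0,-30],"dr":[0,0,0],"claw":1}
    - {"translation":[0,35.5,0],"dr":[0,0,0],"claw":1}
    - {"translation":[0,35.5,0],"dr":[0,0,0],"claw":1}
    - {"translation":[0,35.5,0],"dr":[0,0,0],"claw":1}
    - {"translation":[0,35.5,0],"dr":[0,0,0],"claw":1}
    - {"translation":[0,0,0],"dr":[0,0,0],"claw":1}

```text
t: 9.93
eef_pos: [0.5384, 0.1758, 0.1997]
ee_rot: [0.937, 0.351, -0.0, 0.001]
force: [-1.2, -0.4, 0.1]
width: 0.0002
grasp_force: 0.0
```

Request:
arm_command:
  commands:
    - {"translation":[0,0,15],"dr":[0,0,0],"claw":1}
    - {"translation":[0,0,15],"dr":[0,0,0],"claw":1}
    - {"translation":[0,0,15],"dr":[0,0,0],"claw":1}
    - {"translation":[0,0,15],"dr":[0,0,0],"claw":1}
    - {"translation":[0,0,15],"dr":[0,0,0],"claw":1}
    - {"translation":[0,0,16],"dr":[0,0,0],"claw":1}
    - {"translation":[0,0,0],"dr":[0,0,0],"claw":1}
    - {"translation":[0,0,0],"dr":[0,0,0],"claw":1}

```text
t: 10.6
eef_pos: [0.534, 0.1822, 0.1089]
ee_rot: [0.935, 0.354, -0.001, -0.0]
force: [-0.3, 0.9, 0.1]
width: 0.0005
grasp_force: 0.0
```

Request:
arm_command:
  commands:
    - {"translation":[0,0,0],"dr":[0,0,0],"claw":1}
    - {"translation":[0,0,0],"dr":[0,0,0],"claw":1}
    - {"translation":[0,0,0],"dr":[0,0,0],"claw":1}
    - {"translation":[0,0,0],"dr":[0,0,0],"claw":1}
    - {"translation":[0,0,0],"dr":[0,0,0],"claw":1}

```text
t: 11.02
eef_pos: [0.5347, 0.1821, 0.1096]
ee_rot: [0.935, 0.354, 0.0, 0.0]
force: [-0.2, 0.3, -1.2]
width: 0.0006
grasp_force: 0.0
```

Run:
```python
from h import *
report(); c,f=wrist("w8")
h=cv2.cvtColor(f,cv2.COLOR_BGR2HSV); m=cv2.inRange(h,(50,100,40),(80,255,255))
for k in cv2.findContours(m,0,2)[0]:
    if cv2.contourArea(k)>500: print(cv2.contourArea(k),cv2.boundingRect(k))
print(delta([.629,.079,.20]))
```

```text
t 11.02 tcp [0.5347 0.1821 0.1096] yaw 41.48 zax [ 0.0006  0.0001 -1.    ] q [-0.01  0.35 -0.52  1.89  0.21  0.96 -1.48] F [-0.2  0.3 -1.2] w 0.0006
6324.0 (559, 243, 81, 95)
1978.0 (202, 210, 37, 77)
3550.5 (0, 208, 59, 82)
[  2.4 139.8 -90.5]
```

Request:
arm_command:
  commands:
    - {"translation":[0,0,-30],"dr":[0,0,0],"claw":1}
    - {"translation":[0,0,-30],"dr":[0,0,0],"claw":1}
    - {"translation":[0,0,-30],"dr":[0,0,0],"claw":1}
    - {"translation":[0,35,0],"dr":[0,0,0],"claw":1}
    - {"translation":[0,35,0],"dr":[0,0,0],"claw":1}
    - {"translation":[0,35,0],"dr":[0,0,0],"claw":1}
    - {"translation":[2,35,0],"dr":[0,0,0],"claw":1}
    - {"translation":[0,0,0],"dr":[0,0,0],"claw":1}

```text
t: 11.73
eef_pos: [0.6323, 0.0718, 0.1985]
ee_rot: [0.936, 0.351, -0.0, 0.001]
force: [-1.5, -0.8, -0.8]
width: 0.0005
grasp_force: 0.0
```

Request:
arm_command:
  commands:
    - {"translation":[0,0,15],"dr":[0,0,0],"claw":1}
    - {"translation":[0,0,15],"dr":[0,0,0],"claw":1}
    - {"translation":[0,0,15],"dr":[0,0,0],"claw":1}
    - {"translation":[0,0,15],"dr":[0,0,0],"claw":1}
    - {"translation":[0,0,15],"dr":[0,0,0],"claw":1}
    - {"translation":[0,0,16],"dr":[0,0,0],"claw":1}
    - {"translation":[0,0,0],"dr":[0,0,0],"claw":1}
    - {"translation":[0,0,0],"dr":[0,0,0],"claw":1}

```text
t: 12.4
eef_pos: [0.6283, 0.0786, 0.1079]
ee_rot: [0.935, 0.354, -0.001, -0.0]
force: [1.2, -0.4, 0.6]
width: 0.0003
grasp_force: 0.0
```

Request:
arm_command:
  commands:
    - {"translation":[0,0,0],"dr":[0,0,0],"claw":1}
    - {"translation":[0,0,0],"dr":[0,0,0],"claw":1}
    - {"translation":[0,0,0],"dr":[0,0,0],"claw":1}
    - {"translation":[0,0,-30],"dr":[0,0,0],"claw":1}
    - {"translation":[0,0,-30],"dr":[0,0,0],"claw":1}
    - {"translation":[0,0,-30],"dr":[0,0,0],"claw":1}
    - {"translation":[0,0,-40],"dr":[0,0,0],"claw":0.4}
    - {"translation":[0,0,-40],"dr":[0,0,0],"claw":0.4}

```text
t: 13.07
eef_pos: [0.6282, 0.0785, 0.2803]
ee_rot: [0.935, 0.354, -0.0, -0.0]
force: [0.4, -0.0, 0.2]
width: 0.011
grasp_force: 0.0
```

Request:
arm_command:
  commands:
    - {"translation":[-20,-40,-20],"dr":[0,0,0],"claw":0.4}
    - {"translation":[-20,-20,-20],"dr":[0,0,0],"claw":0.4}
    - {"translation":[0,0,0],"dr":[0,0,0],"claw":0.4}

```text
t: 13.32
eef_pos: [0.5631, 0.0968, 0.3208]
ee_rot: [0.935, 0.356, 0.003, 0.001]
force: [1.1, 0.3, 0.4]
width: 0.0305
grasp_force: 0.0
```

```bash
cat >> h.py <<'E'
HSV={'blue':((100,120,60),(125,255,255)),'red':((0,170,90),(5,255,255)),'yellow':((24,130,90),(32,255,255)),'green':((50,100,40),(80,255,255))}
def mask(f,col): return cv2.inRange(cv2.cvtColor(f,cv2.COLOR_BGR2HSV),*HSV[col])
def bar(c,f,col,z=.206,near=None):
    """largest blob of that colour, bar top face: project contour to z, fit"""
    ks=[k for k in cv2.findContours(mask(f,col),0,1)[0] if cv2.contourArea(k)>300]
    if near is not None: ks.sort(key=lambda k:np.linalg.norm(k.mean((0,1))-near))
    else: ks.sort(key=lambda k:-cv2.contourArea(k))
    m=np.zeros(f.shape[:2],np.uint8); cv2.drawContours(m,ks[:1],-1,255,-1)
    rr,cc=np.nonzero(m); P=np.array([at_z(c,p,z)[:2] for p in zip(rr,cc)])
    w,V=np.linalg.eigh(np.cov(P.T)); v=V[:,1]
    return P.mean(0),np.degrees(np.arctan2(v[1],v[0]))%180,2*np.sqrt(3*w)*1000
E
python3 - <<'E'
from h import *
report(); c,f=wrist("w9")
for k in cv2.findContours(mask(f,'green'),0,2)[0]:
    if cv2.contourArea(k)>300: print(cv2.contourArea(k),cv2.boundingRect(k))
for t in ("red","blue","yellow"):
    for m in optics.mark_of("wrist",t+"_grip")[:4]:
        if m['position'][0]<200: print(t,np.round(m['position']),round(m['confidence'],2),at_z(c,m['position'],.191), bar(c,f,t,near=m['position'][::-1]))
E
```

```text
t 13.32 tcp [0.5631 0.0968 0.3208] yaw 41.65 zax [ 0.0064  0.0005 -1.    ] q [ 0.15  0.19 -0.5   1.61  0.09  1.36 -1.21] F [1.1 0.3 0.4] w 0.0305
1088.0 (68, 149, 35, 42)
710.5 (187, 148, 23, 41)
348.5 (305, 146, 11, 41)
red [ 79. 197.] 0.98 [0.584  0.2666 0.191 ] (array([0.5883, 0.2632]), np.float64(79.9640604761516), array([34.3149, 64.522 ]))
blue [79. 43.] 0.67 [0.492  0.3706 0.191 ] (array([0.4996, 0.361 ]), np.float64(88.62233850710254), array([38.6185, 69.4354]))
yellow [80. 44.] 0.15 [0.4916 0.3698 0.191 ] (array([0.6802, 0.1634]), np.float64(64.7862888454396), array([23.8187, 63.1023]))
```

View pics/w9.png

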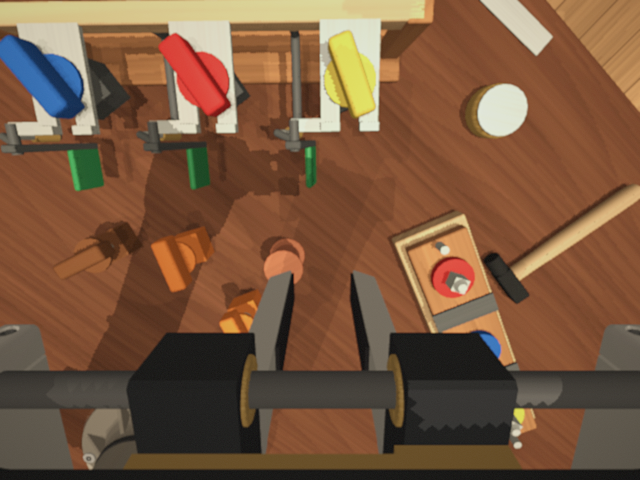

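All three keepers hang open (green edges at (85,168), (198,168) and (311,167)). I'll grasp yellow first, with its bar at yaw ≈ 64.5°.

Request:
arm_command:
  commands:
    - {"translation":[33,6,8],"dr":[0,0,0],"claw":0.4}
    - {"translation":[33,6,8],"dr":[0,0,0],"claw":0.4}
    - {"translation":[33,6,8],"dr":[0,0,0],"claw":0.4}
    - {"translation":[33,6,8],"dr":[0,0,0],"claw":0.4}
    - {"translation":[0,0,0],"dr":[0,0,-5.75],"claw":0.4}
    - {"translation":[0,0,0],"dr":[0,0,-5.75],"claw":0.4}
    - {"translation":[0,0,0],"dr":[0,0,-5.75],"claw":0.4}
    - {"translation":[0,0,0],"dr":[0,0,-5.75],"claw":0.4}

```text
t: 14.18
eef_pos: [0.6804, 0.1638, 0.281]
ee_rot: [0.845, 0.535, -0.001, -0.001]
force: [0.5, 0.5, -0.6]
width: 0.0563
grasp_force: 0.0
```

Request:
arm_command:
  commands:
    - {"translation":[0,0,0],"dr":[0,0,0],"claw":0.4}

```text
t: 14.27
eef_pos: [0.6804, 0.1635, 0.2812]
ee_rot: [0.845, 0.535, -0.001, -0.001]
force: [0.5, 0.6, 0.0]
width: 0.0568
grasp_force: 0.0
```

Run:
```python
from h import *
report(); c,f=wrist("w10")
for m in optics.mark_of("wrist","yellow_grip")[:3]: print(np.round(m['position']),round(m['confidence'],2),at_z(c,m['position'],.191), bar(c,f,"yellow",near=m['position'][::-1]))
print(delta([.679,.167,.179]))
```

```text
t 14.27 tcp [0.6804 0.1635 0.2812] yaw 64.75 zax [-0.0026 -0.     -1.    ] q [ 0.06  0.46 -0.57  1.36  0.24  1.39 -0.95] F [0.5 0.6 0. ] w 0.0568
[224. 320.] 0.67 [0.6792 0.1667 0.191 ] (array([0.6787, 0.153 ]), np.float64(36.70941860048114), array([19.9426, 47.6897]))
[  2.7  -2.5 102.9]
```

View pics/w10.png

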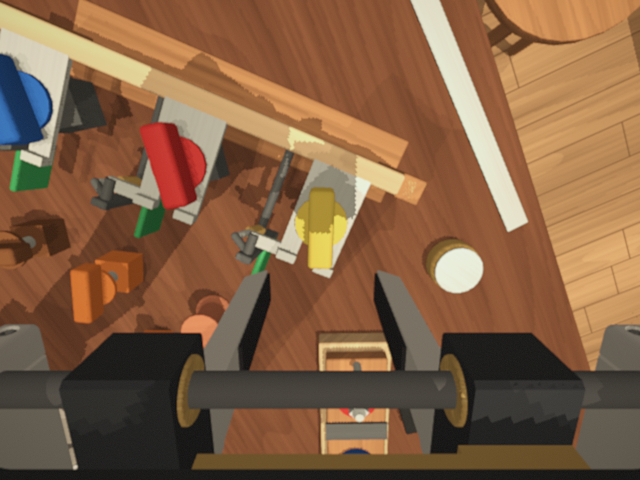

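The wrist view shows the yellow bar at (321,222), lined up with the fingers. I'll descend and grip.

Request:
arm_command:
  commands:
    - {"translation":[2,-1.5,30],"dr":[0,0,0],"claw":0.4}
    - {"translation":[0,0,30],"dr":[0,0,0],"claw":0.4}
    - {"translation":[0,0,30],"dr":[0,0,0],"claw":0.4}
    - {"translation":[0,0,12],"dr":[0,0,0],"claw":0.4}
    - {"translation":[0,0,0],"dr":[0,0,0],"claw":0.4}
    - {"translation":[0,0,0],"dr":[0,0,0],"claw":1}
    - {"translation":[0,0,0],"dr":[0,0,0],"claw":1}
    - {"translation":[0,0,0],"dr":[0,0,0],"claw":1}
  grip_force: 40

```text
t: 15.03
eef_pos: [0.6805, 0.1669, 0.1833]
ee_rot: [0.846, 0.533, 0.001, 0.0]
force: [-0.4, 0.4, -0.2]
width: 0.0396
grasp_force: 0.0
```

Request:
arm_command:
  commands:
    - {"translation":[0,0,0],"dr":[0,0,0],"claw":1}
    - {"translation":[0,0,0],"dr":[0,0,0],"claw":1}
    - {"translation":[0,0,-6],"dr":[0,0,0],"claw":1}
    - {"translation":[0,0,-6],"dr":[0,0,0],"claw":1}
    - {"translation":[0,0,-5],"dr":[0,0,0],"claw":1}
    - {"translation":[0,0,0],"dr":[0,0,0],"claw":1}

```text
t: 15.53
eef_pos: [0.6802, 0.1668, 0.2]
ee_rot: [0.846, 0.533, 0.001, 0.0]
force: [-0.9, 0.2, 0.7]
width: 0.0019
grasp_force: 0.0
```

Run:
```python
from h import *
report(); s,M,y=pose(); print(manip.state()['grasp_force']); print((M.T@np.array([-.7395*100,-.673*100,0])).round(1))
```

```text
t 15.53 tcp [0.6802 0.1668 0.2   ] yaw 64.48 zax [ 0.002   0.0006 -1.    ] q [ 0.06  0.5  -0.56  1.48  0.27  1.24 -0.99] F [-0.9  0.2  0.7] w 0.0019
0.0
[-92.6 -37.7  -0.2]
```

Run:
```python
from h import *
c,f=wrist("w11"); s,M,y=pose()
for d in (0,.01,.02,.03,.04): print(d,proj(c,s['eef_pos']-M[:,2]*d))
for X in ((.679,.167,.206),(.679,.167,.18)): print(proj(c,X))
```

```text
0 [322.3669 261.1234]
0.01 [322.3965 266.5522]
0.02 [322.4288 272.4701]
0.03 [322.4641 278.9463]
0.04 [322.5029 286.0636]
[320.7965 264.8402]
[320.847  251.9686]
```

View pics/w11.png

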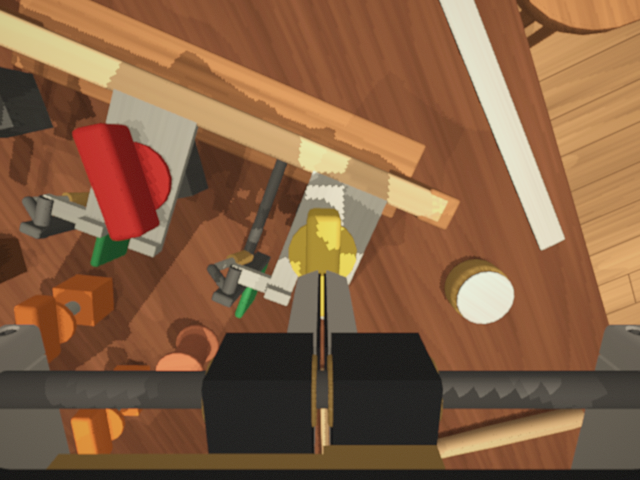

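The closed fingers sit above the yellow bar (322,240) and the handle is still on the hook. The real fingertips (row ≈272) are about 20 mm behind the reported TCP, which also explains the deeper pad presses. I'll re-grasp lower while watching the force.

Request:
arm_command:
  commands:
    - {"translation":[0,-1,0],"dr":[0,0,0],"claw":0.4}
    - {"translation":[0,0,0],"dr":[0,0,0],"claw":0.4}
    - {"translation":[0,0,0],"dr":[0,0,0],"claw":0.4}
    - {"translation":[0,0,0],"dr":[0,0,0],"claw":0.4}
    - {"translation":[0,0,0],"dr":[0,0,0],"claw":0.4}
    - {"translation":[0,0,0],"dr":[0,0,0],"claw":0.4}

```text
t: 16.08
eef_pos: [0.6786, 0.1669, 0.1981]
ee_rot: [0.846, 0.534, -0.0, -0.0]
force: [-0.5, 0.0, 0.8]
width: 0.0371
grasp_force: 0.0
```

Request:
arm_command:
  commands:
    - {"translation":[0,0,10],"dr":[0,0,0],"claw":0.4}
    - {"translation":[0,0,10],"dr":[0,0,0],"claw":0.4}
    - {"translation":[0,0,7],"dr":[0,0,0],"claw":0.4}
    - {"translation":[0,0,0],"dr":[0,0,0],"claw":0.4}

```text
t: 16.42
eef_pos: [0.6775, 0.1664, 0.1686]
ee_rot: [0.846, 0.534, -0.001, -0.0]
force: [-0.1, 0.7, -0.0]
width: 0.0561
grasp_force: 0.0
```

Request:
arm_command:
  commands:
    - {"translation":[0,0,4],"dr":[0,0,0],"claw":0.4}
    - {"translation":[0,0,4],"dr":[0,0,0],"claw":0.4}
    - {"translation":[0,0,0],"dr":[0,0,0],"claw":0.4}

```text
t: 16.67
eef_pos: [0.6784, 0.1668, 0.1624]
ee_rot: [0.846, 0.534, -0.0, -0.0]
force: [-0.3, -0.1, -0.4]
width: 0.056
grasp_force: 0.0
```

Request:
arm_command:
  commands:
    - {"translation":[0,0,0],"dr":[0,0,0],"claw":1}
    - {"translation":[0,0,0],"dr":[0,0,0],"claw":1}
    - {"translation":[0,0,0],"dr":[0,0,0],"claw":1}
    - {"translation":[0,0,0],"dr":[0,0,0],"claw":1}
    - {"translation":[0,0,0],"dr":[0,0,0],"claw":1}
    - {"translation":[0,0,0],"dr":[0,0,0],"claw":1}
    - {"translation":[0,0,0],"dr":[0,0,0],"claw":1}

```text
t: 17.25
eef_pos: [0.679, 0.167, 0.1635]
ee_rot: [0.846, 0.534, 0.0, 0.0]
force: [3.2, 0.0, 1.2]
width: 0.021
grasp_force: 40.0
```

Gripped: width 21 mm at 40 N. I'll lift 17 mm and then draw it out along the rack's −x.

Request:
arm_command:
  commands:
    - {"translation":[0,0,-6],"dr":[0,0,0],"claw":1}
    - {"translation":[0,0,-6],"dr":[0,0,0],"claw":1}
    - {"translation":[0,0,-5],"dr":[0,0,0],"claw":1}
    - {"translation":[0,0,0],"dr":[0,0,0],"claw":1}

```text
t: 17.58
eef_pos: [0.6791, 0.1672, 0.1817]
ee_rot: [0.846, 0.534, 0.001, 0.0]
force: [-0.1, 0.7, -2.3]
width: 0.0214
grasp_force: 40.0
```

Request:
arm_command:
  commands:
    - {"translation":[-14,-5.7,0],"dr":[0,0,0],"claw":1}
    - {"translation":[-14,-5.7,0],"dr":[0,0,0],"claw":1}
    - {"translation":[-14,-5.7,0],"dr":[0,0,0],"claw":1}
    - {"translation":[-14,-5.7,0],"dr":[0,0,0],"claw":1}
    - {"translation":[-14,-5.7,0],"dr":[0,0,0],"claw":1}
    - {"translation":[-14,-5.7,0],"dr":[0,0,0],"claw":1}
    - {"translation":[-14,-5.7,0],"dr":[0,0,0],"claw":1}
    - {"translation":[0,0,0],"dr":[0,0,0],"claw":1}

```text
t: 18.25
eef_pos: [0.5989, 0.0933, 0.1804]
ee_rot: [0.846, 0.533, -0.001, 0.001]
force: [1.1, -1.0, -1.6]
width: 0.0209
grasp_force: 40.0
```

Run:
```python
from h import *
report(); print(delta([.494,-.363,.30]))
```

```text
t 18.25 tcp [0.5989 0.0933 0.1804] yaw 64.4 zax [-0.0005 -0.0016 -1.    ] q [ 0.2   0.36 -0.58  1.72  0.22  1.13 -0.89] F [ 1.1 -1.  -1.6] w 0.0209
[-457.1  102.6 -118.9]
```

Request:
arm_command:
  commands:
    - {"translation":[0,0,-30],"dr":[0,0,0],"claw":1}
    - {"translation":[-38,7.5,-10],"dr":[0,0,0],"claw":1}
    - {"translation":[-38,7.5,-10],"dr":[0,0,0],"claw":1}
    - {"translation":[-38,7.5,-10],"dr":[0,0,0],"claw":1}
    - {"translation":[-38,7.5,-10],"dr":[0,0,0],"claw":1}
    - {"translation":[-38,7.5,0],"dr":[0,0,0],"claw":1}
    - {"translation":[-38,7.5,0],"dr":[0,0,0],"claw":1}
    - {"translation":[-38,7.5,0],"dr":[0,0,0],"claw":1}

```text
t: 18.92
eef_pos: [0.5328, -0.1686, 0.2508]
ee_rot: [0.846, 0.534, 0.0, 0.0]
force: [1.2, 0.4, -3.4]
width: 0.0209
grasp_force: 40.0
```

Request:
arm_command:
  commands:
    - {"translation":[-38,7.5,0],"dr":[0,0,0],"claw":1}
    - {"translation":[-38,7.5,0],"dr":[0,0,0],"claw":1}
    - {"translation":[-38,7.5,0],"dr":[0,0,0],"claw":1}
    - {"translation":[-38,7.5,0],"dr":[0,0,0],"claw":1}
    - {"translation":[-38,7.5,10],"dr":[0,0,0],"claw":1}
    - {"translation":[-38,7.5,10],"dr":[0,0,0],"claw":1}
    - {"translation":[-38,7.5,10],"dr":[0,0,0],"claw":1}
    - {"translation":[0,0,0],"dr":[0,0,0],"claw":1}

```text
t: 19.58
eef_pos: [0.4613, -0.4373, 0.2175]
ee_rot: [0.848, 0.53, -0.002, -0.001]
force: [-1.7, 0.4, -3.7]
width: 0.0212
grasp_force: 40.0
```

Run:
```python
from h import *
report(); c,f=wrist("w12")
for t in ("yellow","blue","red"):
  for m in optics.mark_of("wrist",t+"_seat")[:3]: print(t,np.round(m['position'],1),round(m['confidence'],2),[at_z(c,m['position'],z) for z in (.066,.072)])
```

```text
t 19.58 tcp [ 0.4613 -0.4373  0.2175] yaw 64.01 zax [-0.0039 -0.0008 -1.    ] q [ 0.89  0.34 -0.3   1.62  0.11  1.2   0.11] F [-1.7  0.4 -3.7] w 0.0212
yellow [128.4 318.2] 0.61 [array([ 0.4945, -0.3587,  0.066 ]), array([ 0.4945, -0.3588,  0.072 ])]
```

View pics/w12.png

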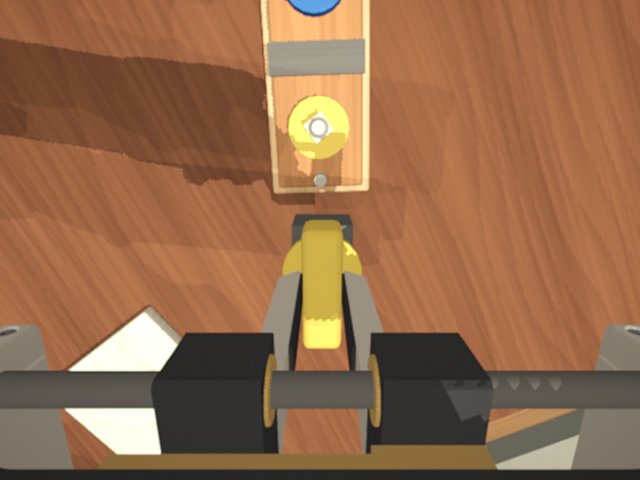

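The wrist view looks straight down on the yellow spindle (318,128), with the held handle at (322,280). I'll enlarge it for the shaft's yaw.

```bash
cat >> h.py <<'E'
def shaft(c,f,seat,col,z=.098,name=None):
    """rectified top view (0.25 mm/px) around the seat at height z; 4-fold phase of the steel square"""
    K,T=c; n=200; S=.00025; H=K@np.column_stack([T[:3,0]*S,-T[:3,1]*S,T[:3,:3]@np.array([seat[0]-n/2*S,seat[1]+n/2*S,z])+T[:3,3]])
    g=cv2.warpPerspective(f,H,(n,n),flags=cv2.INTER_CUBIC|cv2.WARP_INVERSE_MAP)
    h=cv2.cvtColor(g,cv2.COLOR_BGR2HSV); m=(h[:,:,1]<90).astype(np.uint8)*255
    m=cv2.morphologyEx(m,cv2.MORPH_CLOSE,np.ones((9,9)))
    k=max(cv2.findContours(m,0,2)[0],key=cv2.contourArea); q=np.zeros_like(m); cv2.drawContours(q,[k],-1,255,-1)
    yy,xx=np.nonzero(q); cx,cy=xx.mean(),yy.mean(); w=((xx-cx)-1j*(yy-cy)); yaw=np.degrees(np.angle((w**4).sum()))/4+45
    r=cv2.minAreaRect(k)
    if name: cv2.imwrite(f"pics/{name}.png",cv2.resize(np.hstack([g,cv2.cvtColor(q,cv2.COLOR_GRAY2BGR)]),(800,400)))
    return (seat[0]+(cx-n/2)*S,seat[1]-(cy-n/2)*S),yaw%90,(-r[2])%90,np.array(r[1])*S*1000
E
python3 - <<'E'
from h import *
f=cv2.imread("pics/w12.png"); c=cam("wrist")
for z in (.09,.098): print(shaft(c,f,(.4945,-.3587),'yellow',z,"s12"))
# press edges
g=cv2.cvtColor(f,cv2.COLOR_BGR2GRAY)
E
```

```text
((np.float64(0.5003813593539704), np.float64(-0.3490507402422611)), np.float64(11.151422899033072), 11.309928894042969, array([21.8669, 22.0631]))
((np.float64(0.5003825704225352), np.float64(-0.3492194366197183)), np.float64(11.113482718488385), 11.48199462890625, array([21.4296, 21.5444]))
```

View pics/s12.png

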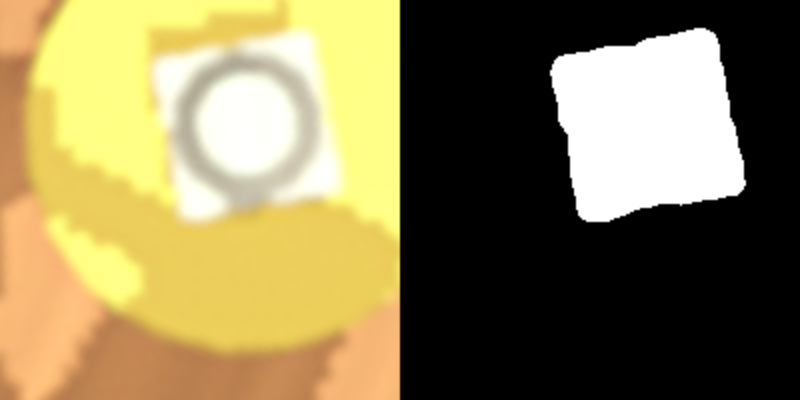

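The shaft is a clean square, about 20 mm across, at yaw ≈ 11° (mod 90). The arm was still settling in that frame, so I'll re-measure at rest.

Run:
```python
from h import *
report(); c,f=wrist("w13")
for m in optics.mark_of("wrist","yellow_seat")[:1]: print(np.round(m['position'],1),at_z(c,m['position'],.07))
for z in (.09,.098): print(shaft(c,f,(.4945,-.3587),'yellow',z))
for m in optics.mark_of("wrist","yellow_bore")[:2]: print('bore',m)
for m in optics.mark_of("wrist","yellow_grip")[:2]: print('grip',m['position'],at_z(c,m['position'],manip.state()['eef_pos'][2]+.0275))
s,M,y=pose(); print(M[:,0])
```

```text
t 19.78 tcp [ 0.4668 -0.4288  0.2203] yaw 64.54 zax [ 0.0005  0.0006 -1.    ] q [ 0.88  0.34 -0.31  1.62  0.11  1.2   0.1 ] F [ 1.1  0.1 -2.8] w 0.021
[144.  316.5] [ 0.4919 -0.3625  0.07  ]
((np.float64(0.49488311781609196), np.float64(-0.3577945402298851)), np.float64(10.706334836067981), 10.738899230957031, array([21.1319, 21.7163]))
((np.float64(0.49503201859628077), np.float64(-0.35779553089382127)), np.float64(10.603914356192568), 10.922805786132812, array([20.6497, 21.2052]))
grip [281.0, 323.2] [ 0.4662 -0.4308  0.2482]
[ 0.4292  0.9032 -0.    ]
```

```bash
cat >> h.py <<'E'
def collar(c,f,near,col,z=.07):
    m=cv2.morphologyEx(mask(f,col),cv2.MORPH_CLOSE,np.ones((5,5)))
    k=min((k for k in cv2.findContours(m,0,1)[0] if cv2.contourArea(k)>600),key=lambda k:np.linalg.norm(k.mean((0,1))-near))
    (x,y),(a,b),_=cv2.fitEllipse(cv2.convexHull(k)); return (x,y),(a,b),at_z(c,(y,x),z)
E
python3 - <<'E'
from h import *
c=cam("wrist"); f=cv2.imread("pics/w13.png")
print(collar(c,f,(317,144),'yellow')); print(proj(c,(.495,-.3578,.098)))
print(shaft(c,f,(.4945,-.3587),'yellow',.095,"s13"))
E
```

```text
((317.33416748046875, 137.50460815429688), (59.09675216674805, 61.089561462402344), array([ 0.4953, -0.3573,  0.07  ]))
[316.9313 138.377 ]
((np.float64(0.49486167624944716), np.float64(-0.3578820359722837)), np.float64(10.79363356590293), 11.113044738769531, array([20.8384, 21.386 ]))
```

View pics/s13.png

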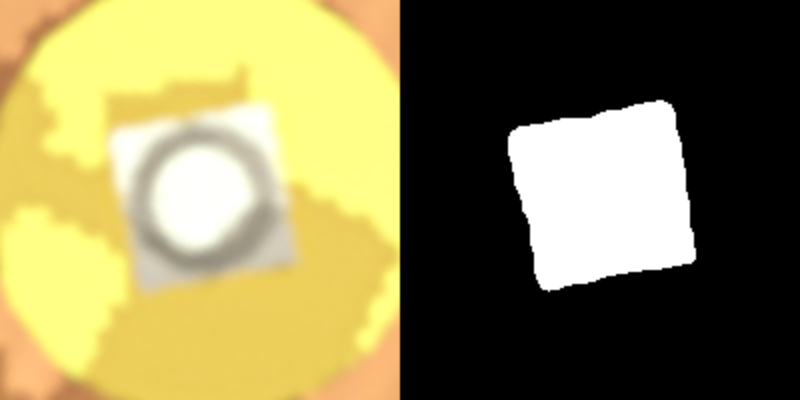

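The crop shows a clean shaft square, and the collar ellipse and shaft agree at (0.495, −0.3577), yaw ≈ 11°. Next I check the handle's offset in the grip from the hub edge.

Run:
```python
from h import *
c=cam("wrist"); f=cv2.imread("pics/w13.png"); s,M,y=pose(); p=s['eef_pos']
print(p)
for dx in (.020,.022,.024): print(dx,[proj(c,p+M[:,0]*dx+M[:,1]*dy+M[:,2]*dz).round(1) for dz in (.0255,.0675) for dy in(-.022,.022)])
for dx in (.033,.035,.037): print('bar',dx,[proj(c,p+M[:,0]*dx+M[:,1]*dy+M[:,2]*-.0425).round(1) for dy in(-.011,.011)])
for col in (302,312,335,345): print(col,f[205:245:2,col].tolist())
print([f[r,285:360:2].mean(1).round().tolist() for r in (224,)])
```

```text
[ 0.4668 -0.4288  0.2207]
0.02 [array([291.4, 222.2]), array([353.7, 222.2]), array([295.6, 210.1]), array([349.3, 210.1])]
0.022 [array([291.4, 219.4]), array([353.8, 219.4]), array([295.6, 207.7]), array([349.3, 207.7])]
0.024 [array([291.3, 216.6]), array([353.8, 216.6]), array([295.5, 205.3]), array([349.4, 205.3])]
bar 0.033 [array([301.4, 228.8]), array([344.3, 228.8])]
bar 0.035 [array([301.3, 225. ]), array([344.4, 225. ])]
bar 0.037 [array([301.2, 221.2]), array([344.4, 221.2])]
302 [[68, 103, 161], [67, 102, 160], [66, 101, 159], [64, 80, 104], [61, 68, 69], [63, 70, 73], [63, 70, 72], [62, 68, 72], [61, 67, 69], [71, 77, 79], [74, 87, 93], [74, 95, 103], [68, 105, 120], [63, 118, 139], [61, 131, 157], [60, 146, 173], [61, 153, 181], [59, 154, 183], [62, 157, 186], [60, 156, 184]]
312 [[64, 97, 154], [65, 97, 152], [64, 95, 150], [61, 78, 107], [62, 69, 70], [62, 69, 72], [62, 66, 67], [59, 124, 150], [56, 146, 174], [56, 145, 173], [58, 147, 175], [56, 147, 175], [59, 152, 180], [65, 164, 193], [69, 173, 203], [70, 174, 204], [72, 176, 206], [72, 177, 206], [73, 177, 207],
[... 193 characters left out ...]
146, 174], [60, 150, 178], [64, 163, 191], [69, 172, 202], [71, 174, 204], [72, 176, 206], [71, 176, 206], [72, 177, 206], [71, 176, 206]]
345 [[66, 99, 154], [64, 96, 154], [67, 102, 161], [64, 84, 119], [62, 69, 69], [63, 71, 74], [65, 71, 73], [63, 70, 72], [63, 68, 71], [86, 96, 100], [121, 137, 142], [90, 102, 107], [75, 85, 87], [75, 84, 86], [75, 82, 87], [74, 84, 86], [76, 82, 85], [64, 119, 141], [86, 205, 229], [123, 250, 255]]
[[121.0, 124.0, 126.0, 105.0, 83.0, 83.0, 84.0, 83.0, 82.0, 93.0, 120.0, 124.0, 125.0, 126.0, 125.0, 125.0, 126.0, 126.0, 124.0, 125.0, 123.0, 125.0, 123.0, 124.0, 125.0, 124.0, 123.0, 123.0, 130.0, 131.0, 122.0, 83.0, 80.0, 78.0, 98.0, 112.0, 115.0, 116.0]]
```

The handle sits 3 mm toward the tool's −x. Now I rotate to yaw ≈ 101° and hover over the yellow spindle.

Request:
arm_command:
  commands:
    - {"translation":[0,0,0],"dr":[0,0,-6.1],"claw":1}
    - {"translation":[0,0,0],"dr":[0,0,-6.1],"claw":1}
    - {"translation":[0,0,0],"dr":[0,0,-6.1],"claw":1}
    - {"translation":[0,0,0],"dr":[0,0,-6.1],"claw":1}
    - {"translation":[0,0,0],"dr":[0,0,-6.1],"claw":1}
    - {"translation":[0,0,0],"dr":[0,0,-6],"claw":1}
    - {"translation":[0,0,0],"dr":[0,0,0],"claw":1}
    - {"translation":[0,0,0],"dr":[0,0,0],"claw":1}

```text
t: 20.65
eef_pos: [0.4662, -0.4294, 0.2205]
ee_rot: [0.637, 0.771, 0.0, 0.0]
force: [-0.2, 0.0, -3.3]
width: 0.0209
grasp_force: 40.0
```

Run:
```python
from h import *
report(); print(delta([.4944,-.3548,.1855]))
```

```text
t 20.65 tcp [ 0.4662 -0.4294  0.2205] yaw 100.83 zax [ 0.0003 -0.0001 -1.    ] q [ 0.97  0.35 -0.42  1.62  0.15  1.21  0.71] F [-0.2  0.  -3.3] w 0.0209
[68.  41.7 35. ]
```

Request:
arm_command:
  commands:
    - {"translation":[22,14,5],"dr":[0,0,0],"claw":1}
    - {"translation":[23,14,10],"dr":[0,0,0],"claw":1}
    - {"translation":[23,13.7,20],"dr":[0,0,0],"claw":1}
    - {"translation":[0,0,0],"dr":[0,0,0],"claw":1}
    - {"translation":[0,0,0],"dr":[0,0,0],"claw":1}
    - {"translation":[0,0,0],"dr":[0,0,0],"claw":1}

```text
t: 21.15
eef_pos: [0.4941, -0.3553, 0.1855]
ee_rot: [0.637, 0.771, -0.0, 0.0]
force: [0.8, -0.3, -2.6]
width: 0.0205
grasp_force: 40.0
```

Run:
```python
from h import *
report(); print(delta([.4944,-.3548,.1855])); c,f=wrist("w14")
optics.grab_frame("scene"); optics.grab_frame("side")
```

```text
t 21.15 tcp [ 0.4941 -0.3553  0.1855] yaw 100.86 zax [ 0.0001 -0.0005 -1.    ] q [ 0.88  0.34 -0.45  1.72  0.16  1.13  0.57] F [ 0.8 -0.3 -2.6] w 0.0205
[0.4 0.4 0. ]
```

Request:
arm_command:
  commands:
    - {"translation":[0,0,10],"dr":[0,0,0],"claw":1}
    - {"translation":[0,0,7],"dr":[0,0,0],"claw":1}
    - {"translation":[0,0,4],"dr":[0,0,0],"claw":1}
    - {"translation":[0,0,4],"dr":[0,0,0],"claw":1}
    - {"translation":[0,0,4],"dr":[0,0,0],"claw":1}
    - {"translation":[0,0,0],"dr":[0,0,0],"claw":1}

```text
t: 21.8
eef_pos: [0.4936, -0.3549, 0.1552]
ee_rot: [0.636, 0.772, 0.0, -0.001]
force: [-0.3, -0.2, -4.5]
width: 0.0208
grasp_force: 40.0
```

Request:
arm_command:
  commands:
    - {"translation":[0,0,3],"dr":[0,0,0],"claw":1}
    - {"translation":[0,0,3],"dr":[0,0,0],"claw":1}
    - {"translation":[0,0,0],"dr":[0,0,0],"claw":1}

```text
t: 22.05
eef_pos: [0.4938, -0.3549, 0.1496]
ee_rot: [0.636, 0.772, -0.0, -0.0]
force: [-0.7, 0.0, -3.5]
width: 0.0211
grasp_force: 40.0
```

Request:
arm_command:
  commands:
    - {"translation":[0,0,3],"dr":[0,0,0],"claw":1}
    - {"translation":[0,0,3],"dr":[0,0,0],"claw":1}
    - {"translation":[0,0,3],"dr":[0,0,0],"claw":1}
    - {"translation":[0,0,0],"dr":[0,0,0],"claw":1}

```text
t: 22.38
eef_pos: [0.4937, -0.3548, 0.1405]
ee_rot: [0.636, 0.772, 0.0, -0.0]
force: [0.9, 0.1, -2.8]
width: 0.0207
grasp_force: 40.0
```

Request:
arm_command:
  commands:
    - {"translation":[0,0,2],"dr":[0,0,0],"claw":1}
    - {"translation":[0,0,2],"dr":[0,0,0],"claw":1}
    - {"translation":[0,0,0],"dr":[0,0,0],"claw":1}

```text
t: 22.63
eef_pos: [0.4944, -0.355, 0.1374]
ee_rot: [0.636, 0.772, 0.0, 0.0]
force: [-0.1, 1.0, 0.4]
width: 0.0208
grasp_force: 40.0
```

Request:
arm_command:
  commands:
    - {"translation":[0,0,1.5],"dr":[0,0,0],"claw":1}
    - {"translation":[0,0,0],"dr":[0,0,0],"claw":1}

```text
t: 22.8
eef_pos: [0.4949, -0.3553, 0.1373]
ee_rot: [0.636, 0.772, 0.0, 0.001]
force: [-4.2, 2.5, 16.2]
width: 0.0211
grasp_force: 40.0
```

Request:
arm_command:
  commands:
    - {"translation":[0,0,0],"dr":[0,0,6],"claw":1}
    - {"translation":[0,0,0],"dr":[0,0,6],"claw":1}
    - {"translation":[0,0,0],"dr":[0,0,6],"claw":1}
    - {"translation":[0,0,0],"dr":[0,0,6],"claw":1}
    - {"translation":[0,0,0],"dr":[0,0,6],"claw":1}
    - {"translation":[0,0,0],"dr":[0,0,0],"claw":1}

```text
t: 23.3
eef_pos: [0.4958, -0.3555, 0.1373]
ee_rot: [0.816, 0.578, 0.001, 0.002]
force: [2.5, 0.1, 9.9]
width: 0.021
grasp_force: 40.0
```

Run:
```python
from h import *
report(); print(manip.state()['torque'])
```

```text
t 23.3 tcp [ 0.4958 -0.3555  0.1373] yaw 70.59 zax [ 0.0035 -0.0018 -1.    ] q [ 0.79  0.37 -0.34  1.77  0.14  1.02  0.05] F [2.5 0.1 9.9] w 0.021
[ 0.067  -0.6781 -0.0084]
```

Request:
arm_command:
  commands:
    - {"translation":[0,0,0],"dr":[0,0,4],"claw":1}
    - {"translation":[0,0,0],"dr":[0,0,4],"claw":1}
    - {"translation":[0,0,0],"dr":[0,0,0],"claw":1}
    - {"translation":[0,0,0],"dr":[0,0,0],"claw":1}

```text
t: 23.63
eef_pos: [0.496, -0.3555, 0.1373]
ee_rot: [0.853, 0.522, 0.001, 0.002]
force: [3.7, 0.2, 9.7]
width: 0.0212
grasp_force: 40.0
```

Run:
```python
from h import *
report(); print(manip.state()['torque'])
```

```text
t 23.63 tcp [ 0.496  -0.3555  0.1373] yaw 62.98 zax [ 0.0037 -0.0018 -1.    ] q [ 0.77  0.36 -0.32  1.77  0.13  1.02 -0.07] F [3.7 0.2 9.7] w 0.0212
[-0.0088 -0.84   -0.0484]
```

Request:
arm_command:
  commands:
    - {"translation":[0,0,0],"dr":[0,0,3],"claw":1}
    - {"translation":[0,0,0],"dr":[0,0,0],"claw":1}
    - {"translation":[0,0,0],"dr":[0,0,0],"claw":1}

```text
t: 23.88
eef_pos: [0.496, -0.3557, 0.1374]
ee_rot: [0.866, 0.5, 0.001, 0.002]
force: [3.0, -0.0, 10.7]
width: 0.0208
grasp_force: 40.1
```

Run:
```python
from h import *
report(); print(manip.state()['torque'])
```

```text
t 23.88 tcp [ 0.496  -0.3557  0.1374] yaw 59.99 zax [ 0.0039 -0.002  -1.    ] q [ 0.76  0.36 -0.31  1.77  0.13  1.02 -0.12] F [ 3.  -0.  10.7] w 0.0208
[-0.1139 -0.9373  0.1817]
```

Request:
arm_command:
  commands:
    - {"translation":[0,0,0],"dr":[0,0,3],"claw":1}
    - {"translation":[0,0,0],"dr":[0,0,0],"claw":1}
    - {"translation":[0,0,0],"dr":[0,0,0],"claw":1}

```text
t: 24.13
eef_pos: [0.4962, -0.3556, 0.1374]
ee_rot: [0.879, 0.477, 0.001, 0.002]
force: [4.6, 0.6, 9.3]
width: 0.021
grasp_force: 40.4
```

Run:
```python
from h import *
report(); print(manip.state()['torque'])
```

```text
t 24.13 tcp [ 0.4962 -0.3556  0.1374] yaw 57.02 zax [ 0.0041 -0.0022 -1.    ] q [ 0.75  0.36 -0.3   1.77  0.12  1.02 -0.17] F [4.6 0.6 9.3] w 0.021
[-0.1774 -1.098   0.3716]
```

Request:
arm_command:
  commands:
    - {"translation":[0,0,0],"dr":[0,0,3],"claw":1}
    - {"translation":[0,0,0],"dr":[0,0,0],"claw":1}
    - {"translation":[0,0,0],"dr":[0,0,0],"claw":1}

```text
t: 24.38
eef_pos: [0.4963, -0.3556, 0.1374]
ee_rot: [0.891, 0.454, 0.001, 0.002]
force: [4.1, -1.0, 8.1]
width: 0.021
grasp_force: 41.7
```

Run:
```python
from h import *
report(); print(manip.state()['torque'])
```

```text
t 24.38 tcp [ 0.4963 -0.3556  0.1374] yaw 54.04 zax [ 0.0041 -0.0022 -1.    ] q [ 0.75  0.36 -0.29  1.77  0.12  1.02 -0.22] F [ 4.1 -1.   8.1] w 0.021
[-0.238  -1.1231  0.7715]
```

The moment has risen to 0.77 N m, so the stop is reached. I'll release, rise and check.

Request:
arm_command:
  commands:
    - {"translation":[0,0,0],"dr":[0,0,-3],"claw":1}
    - {"translation":[0,0,0],"dr":[0,0,0],"claw":0.4}
    - {"translation":[0,0,0],"dr":[0,0,0],"claw":0.4}
    - {"translation":[0,0,0],"dr":[0,0,0],"claw":0.4}
    - {"translation":[0,0,0],"dr":[0,0,0],"claw":0.4}
    - {"translation":[0,0,0],"dr":[0,0,0],"claw":0.4}
    - {"translation":[0,0,-20],"dr":[0,0,0],"claw":0.4}
    - {"translation":[0,0,-40],"dr":[0,0,0],"claw":0.4}

```text
t: 25.05
eef_pos: [0.4916, -0.3537, 0.192]
ee_rot: [0.879, 0.477, -0.002, -0.003]
force: [0.1, -0.1, -0.1]
width: 0.0563
grasp_force: 0.0
```

Request:
arm_command:
  commands:
    - {"translation":[0,0,-40],"dr":[0,0,0],"claw":0.4}
    - {"translation":[-20,0,-20],"dr":[0,0,0],"claw":0.4}
    - {"translation":[-20,0,0],"dr":[0,0,0],"claw":0.4}
    - {"translation":[0,0,0],"dr":[0,0,0],"claw":0.4}
    - {"translation":[0,0,0],"dr":[0,0,0],"claw":0.4}
    - {"translation":[0,0,0],"dr":[0,0,0],"claw":0.4}

```text
t: 25.55
eef_pos: [0.4722, -0.388, 0.2552]
ee_rot: [0.879, 0.477, -0.0, -0.0]
force: [-0.0, 0.6, 0.3]
width: 0.0562
grasp_force: 0.0
```

Run:
```python
from h import *
report(); c,f=wrist("w15")
for m in optics.mark_of("wrist","yellow_grip")[:2]: print(np.round(m['position']),round(m['confidence'],2),at_z(c,m['position'],.165), bar(c,f,"yellow",z=.18,near=m['position'][::-1]))
for t in ("blue","red"):
  for m in optics.mark_of("wrist",t+"_seat")[:1]:
    p=m['position']; X=at_z(c,p,.07); print(t,np.round(p),round(m['confidence'],2),X,collar(c,f,p[::-1],t)[2],shaft(c,f,X,t))
optics.grab_frame("scene")
print([(np.round(m['position']),round(m['confidence'],2)) for t in("red","blue","yellow") for m in optics.mark_of("scene",t+"_grip")[:4]])
print(delta([.583,.267,.29]))
```

```text
t 25.55 tcp [ 0.4722 -0.388   0.2552] yaw 56.98 zax [-0.0005  0.0008 -1.    ] q [ 0.81  0.27 -0.28  1.63  0.08  1.25 -0.06] F [-0.   0.6  0.3] w 0.0562
[182. 326.] 0.91 [ 0.4965 -0.3566  0.165 ] (array([ 0.5028, -0.345 ]), np.float64(136.89024927132925), array([31.8182, 36.8442]))
blue [ 46. 310.] 0.79 [ 0.5519 -0.241   0.07  ] [ 0.5481 -0.2399  0.07  ] ((np.float64(0.5472377584178815), np.float64(-0.241856689438914)), np.float64(26.979730790192725), 26.565048217773438, array([23.8141, 24.0377]))
[(array([144., 394.]), 0.97), (array([174., 377.]), 0.87), (array([199., 465.]), 0.84), (array([182., 317.]), 0.66), (array([156., 482.]), 0.81), (array([292., 223.]), 0.35), (array([263., 138.]), 0.91)]
[ 609.9 -264.   -34.3]
```

View pics/w15.png

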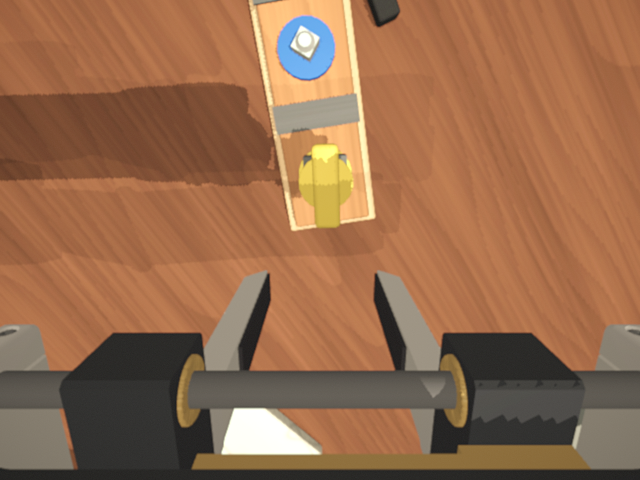

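Yellow is seated, with its bar at yaw ≈57°, a play's width past the press axis (~65°). Blue's spindle is visible at (306,44). On to red.

Request:
arm_command:
  commands:
    - {"translation":[35.6,-16,-2.5],"dr":[0,0,0],"claw":0.4}
    - {"translation":[35.6,-16,-2.5],"dr":[0,0,0],"claw":0.4}
    - {"translation":[35.6,-16,-2.5],"dr":[0,0,0],"claw":0.4}
    - {"translation":[35.6,-16,-2.5],"dr":[0,0,0],"claw":0.4}
    - {"translation":[35.6,-16,-2.5],"dr":[0,0,0],"claw":0.4}
    - {"translation":[35.6,-16,-2.5],"dr":[0,0,0],"claw":0.4}
    - {"translation":[35.6,-16,-2.5],"dr":[0,0,0],"claw":0.4}
    - {"translation":[35.6,-16,-2.5],"dr":[0,0,0],"claw":0.4}

```text
t: 26.62
eef_pos: [0.5199, -0.0781, 0.2761]
ee_rot: [0.879, 0.477, 0.0, 0.0]
force: [-0.1, 0.3, -0.1]
width: 0.0563
grasp_force: 0.0
```

Request:
arm_command:
  commands:
    - {"translation":[35.6,-16,-2.5],"dr":[0,0,0],"claw":0.4}
    - {"translation":[35.6,-16,-2.5],"dr":[0,0,0],"claw":0.4}
    - {"translation":[35.6,-16,-2.5],"dr":[0,0,0],"claw":0.4}
    - {"translation":[35.6,-16,-2.5],"dr":[0,0,0],"claw":0.4}
    - {"translation":[35.6,-16,-2.5],"dr":[0,0,0],"claw":0.4}
    - {"translation":[35.6,-16,-2.5],"dr":[0,0,0],"claw":0.4}
    - {"translation":[35.6,-16,-2.5],"dr":[0,0,0],"claw":0.4}
    - {"translation":[0,0,0],"dr":[0,0,-6],"claw":0.4}

```text
t: 27.28
eef_pos: [0.5609, 0.1986, 0.2936]
ee_rot: [0.852, 0.523, 0.001, -0.002]
force: [-1.0, 0.2, 0.3]
width: 0.0561
grasp_force: 0.0
```

Request:
arm_command:
  commands:
    - {"translation":[0,0,0],"dr":[0,0,-6],"claw":0.4}
    - {"translation":[0,0,0],"dr":[0,0,-6],"claw":0.4}
    - {"translation":[0,0,0],"dr":[0,0,0],"claw":0.4}
    - {"translation":[0,0,0],"dr":[0,0,0],"claw":0.4}

```text
t: 27.62
eef_pos: [0.5619, 0.1899, 0.2931]
ee_rot: [0.794, 0.607, -0.0, -0.0]
force: [-0.7, -0.6, -0.0]
width: 0.0565
grasp_force: 0.0
```

```bash
cat >> h.py <<'E'
def barlines(c,f,col,near,z=.206):
    """long straight edges (at height z) close to the pixel near"""
    L=cv2.createLineSegmentDetector().detect(mask(f,col))[0][:,0]; o=[]
    for a in L:
        A,B=at_z(c,(a[1],a[0]),z)[:2],at_z(c,(a[3],a[2]),z)[:2]; n=np.linalg.norm(B-A)
        if n>.03 and np.linalg.norm((a[:2]+a[2:])/2-near)<70: o.append((round(n*1000),round(np.degrees(np.arctan2(*(B-A)[::-1]))%180,1),a.round().tolist()))
    return sorted(o,reverse=True)
E
python3 - <<'E'
from h import *
report(); c,f=wrist("w16")
for t in ("red","blue"):
  for m in optics.mark_of("wrist",t+"_grip")[:2]:
    p=m['position']; print(t,np.round(p),round(m['confidence'],2),at_z(c,p,.191)); print(barlines(c,f,t,p[::-1]))
E
```

```text
t 27.62 tcp [0.5619 0.1899 0.2931] yaw 74.79 zax [-0.0002  0.0001 -1.    ] q [ 0.14  0.27 -0.71  1.6   0.18  1.34 -0.86] F [-0.7 -0.6 -0. ] w 0.0565
red [191.  88.] 0.98 [0.3651 0.2755 0.191 ]
[]
red [246. 172.] 0.92 [0.419 0.206 0.191]
[]
blue [ 36. 182.] 0.84 [0.4933 0.3706 0.191 ]
[]
```

Run:
```python
from h import *
c=cam("wrist"); f=cv2.imread("pics/w16.png")
optics.grab_frame("wrist")
for m in optics.mark_of("wrist","red_grip"): print(np.round(m['position']),round(m['confidence'],2),at_z(c,m['position'],.191))
print(f[132,322],cv2.cvtColor(f[132:133,322:323],cv2.COLOR_BGR2HSV),proj(c,(.583,.267,.206)))
def lines(ctr):
    x,y=[int(v) for v in ctr]; x0,y0=max(0,x-80),max(0,y-80)
    for ch in (0,1,2):
        for a in cv2.createLineSegmentDetector().detect(np.ascontiguousarray(f[y0:y+80,x0:x+80,ch]))[0][:,0]:
            a=a+np.array([x0,y0,x0,y0]); A,B=[at_z(c,(a[i+1],a[i]),.206)[:2] for i in(0,2)]; n=np.linalg.norm(B-A)
            if n>.045: print(ch,round(n*1000),round(np.degrees(np.arctan2(*(B-A)[::-1]))%180,1),a.round().tolist())
lines(proj(c,(.583,.267,.206))); print(); lines(proj(c,(.4925,.3705,.206)))
```

```text
[244. 172.] 0.81 [0.4199 0.2077 0.191 ]
[192.  86.] 0.77 [0.3632 0.2746 0.191 ]
[136. 325.] 0.74 [0.585  0.2651 0.191 ]
[338. 191.] 0.65 [0.4006 0.1083 0.191 ]
[279. 517.] 0.46 [0.7304 0.0869 0.191 ]
[428. 377.] 0.18 [ 0.5593 -0.0505  0.191 ]
[ 74  89 224] [[[  3 171 224]]] [322.634  134.1347]
0 49 42.8 [309.0, 96.0, 279.0, 149.0]
0 61 42.3 [340.0, 166.0, 381.0, 101.0]
0 47 133.1 [402.0, 87.0, 353.0, 53.0]
0 49 132.4 [381.0, 99.0, 329.0, 63.0]
0 47 42.6 [401.0, 151.0, 370.0, 198.0]
1 50 42.8 [310.0, 94.0, 278.0, 149.0]
1 61 42.3 [340.0, 166.0, 381.0, 100.0]
1 48 133.3 [402.0, 86.0, 352.0, 52.0]
1 52 75.4 [314.0, 92.0, 315.0, 158.0]
1 48 132.4 [380.0, 99.0, 330.0, 64.0]
2 56 42.4 [363.0, 204.0, 400.0, 148.0]
2 46 132.4 [400.0, 88.0, 353.0, 54.0]

0 48 42.8 [203.0, 91.0, 231.0, 34.0]
1 48 42.6 [203.0, 91.0, 231.0, 34.0]
2 79 42.7 [197.0, 102.0, 244.0, 8.0]
```

Run:
```python
from h import *
print(delta([.584,.266,.1635])); s,M,y=pose(); print((M.T@np.array([-np.cos(np.radians(42.5)),-np.sin(np.radians(42.5)),0])*108).round(1))
```

```text
[ 79.3   1.4 129.8]
[-91.2 -57.8  -0. ]
```

Request:
arm_command:
  commands:
    - {"translation":[39.5,0.7,0],"dr":[0,0,-0.6],"claw":0.4}
    - {"translation":[39.8,0.7,0],"dr":[0,0,0],"claw":0.4}
    - {"translation":[0,0,35],"dr":[0,0,0],"claw":0.4}
    - {"translation":[0,0,35],"dr":[0,0,0],"claw":0.4}
    - {"translation":[0,0,30],"dr":[0,0,0],"claw":0.4}
    - {"translation":[0,0,15],"dr":[0,0,0],"claw":0.4}
    - {"translation":[0,0,15],"dr":[0,0,0],"claw":0.4}
    - {"translation":[0,0,0],"dr":[0,0,0],"claw":0.4}

```text
t: 28.53
eef_pos: [0.5821, 0.2653, 0.1602]
ee_rot: [0.791, 0.612, -0.002, -0.0]
force: [0.3, 0.2, -0.5]
width: 0.0564
grasp_force: 0.0
```

Request:
arm_command:
  commands:
    - {"translation":[0,0,0],"dr":[0,0,0],"claw":1}
    - {"translation":[0,0,0],"dr":[0,0,0],"claw":1}
    - {"translation":[0,0,0],"dr":[0,0,0],"claw":1}
    - {"translation":[0,0,0],"dr":[0,0,0],"claw":1}
    - {"translation":[0,0,0],"dr":[0,0,0],"claw":1}
    - {"translation":[0,0,0],"dr":[0,0,0],"claw":1}

```text
t: 29.03
eef_pos: [0.584, 0.2663, 0.1639]
ee_rot: [0.79, 0.613, 0.001, 0.0]
force: [1.0, 0.5, 4.1]
width: 0.0207
grasp_force: 40.0
```

Request:
arm_command:
  commands:
    - {"translation":[0,0,-6],"dr":[0,0,0],"claw":1}
    - {"translation":[0,0,-6],"dr":[0,0,0],"claw":1}
    - {"translation":[0,0,-5],"dr":[0,0,0],"claw":1}
    - {"translation":[0,0,0],"dr":[0,0,0],"claw":1}

```text
t: 29.37
eef_pos: [0.5838, 0.2667, 0.1816]
ee_rot: [0.79, 0.613, 0.001, 0.0]
force: [1.1, -0.7, -3.3]
width: 0.0209
grasp_force: 40.0
```

Request:
arm_command:
  commands:
    - {"translation":[-13,-8.2,0],"dr":[0,0,0],"claw":1}
    - {"translation":[-13,-8.2,0],"dr":[0,0,0],"claw":1}
    - {"translation":[-13,-8.2,0],"dr":[0,0,0],"claw":1}
    - {"translation":[-13,-8.2,0],"dr":[0,0,0],"claw":1}
    - {"translation":[-13,-8.2,0],"dr":[0,0,0],"claw":1}
    - {"translation":[-13,-8.2,0],"dr":[0,0,0],"claw":1}
    - {"translation":[-13,-8.2,0],"dr":[0,0,0],"claw":1}
    - {"translation":[0,0,0],"dr":[0,0,0],"claw":1}

```text
t: 30.03
eef_pos: [0.5036, 0.1905, 0.1803]
ee_rot: [0.791, 0.612, -0.001, 0.001]
force: [0.9, -0.6, -2.8]
width: 0.021
grasp_force: 40.0
```

Run:
```python
from h import *
report(); s,M,y=pose(); print(delta(np.array([.602,-.119,.26])-.079*M[:,0]))
```

```text
t 30.03 tcp [0.5036 0.1905 0.1803] yaw 75.53 zax [-0.0003 -0.0017 -1.    ] q [ 0.15  0.27 -0.73  1.86  0.2   1.09 -0.92] F [ 0.9 -0.6 -2.8] w 0.021
[-354.2  172.6  -79.2]
```

Request:
arm_command:
  commands:
    - {"translation":[0,0,-40],"dr":[0,0,0],"claw":1}
    - {"translation":[-35.4,17.2,0],"dr":[0,0,0],"claw":1}
    - {"translation":[-35.4,17.2,0],"dr":[0,0,0],"claw":1}
    - {"translation":[-35.4,17.2,0],"dr":[0,0,0],"claw":1}
    - {"translation":[-35.4,17.2,0],"dr":[0,0,0],"claw":1}
    - {"translation":[-35.4,17.2,0],"dr":[0,0,0],"claw":1}
    - {"translation":[-35.4,17.2,0],"dr":[0,0,0],"claw":1}
    - {"translation":[-35.4,17.2,0],"dr":[0,0,0],"claw":1}

```text
t: 30.7
eef_pos: [0.5604, -0.0793, 0.2205]
ee_rot: [0.79, 0.613, 0.0, 0.0]
force: [0.9, -0.1, -2.7]
width: 0.0209
grasp_force: 40.0
```

Request:
arm_command:
  commands:
    - {"translation":[-35.4,17.2,0],"dr":[0,0,0],"claw":1}
    - {"translation":[-35.4,17.2,0],"dr":[0,0,0],"claw":1}
    - {"translation":[-35.4,17.2,0],"dr":[0,0,0],"claw":1}
    - {"translation":[0,0,0],"dr":[0,0,0],"claw":1}
    - {"translation":[0,0,0],"dr":[0,0,0],"claw":1}
    - {"translation":[0,0,0],"dr":[0,0,0],"claw":1}

```text
t: 31.2
eef_pos: [0.5838, -0.1928, 0.2199]
ee_rot: [0.79, 0.613, 0.0, -0.0]
force: [-0.8, 1.1, -2.8]
width: 0.0204
grasp_force: 40.0
```

```bash
cat >> h.py <<'E'
def held(c,f,col):
    """offset of the held handle along tool x, y (mm) from the hub's lower far edge: dark rows at the hub's columns"""
    s,M,y=pose(); p=s['eef_pos']; out=[]
    for cc in (300,345):
        g=cv2.cvtColor(f,cv2.COLOR_BGR2HSV)[150:245,cc]; dark=(g[:,1]<70)&(g[:,2]<100)
        r=150+np.argmax(dark); dx=np.linspace(.01,.034,200); rr=[proj(c,p+M[:,0]*d+M[:,2]*.0675)[1] for d in dx]
        out.append((cc,int(r),round(float(np.interp(-r,-np.array(rr),dx))*1000-22,1)))
    row=out[0][1]+8; g=cv2.cvtColor(f,cv2.COLOR_BGR2HSV)[row,270:375]; k=270+np.nonzero((g[:,1]<70)&(g[:,2]<110))[0]
    return out,row,k.min(),k.max()
E
python3 - <<'E'
from h import *
report(); c,f=wrist("w17")
m=optics.mark_of("wrist","red_seat")
for q in m[:2]:
    p=q['position']; X=at_z(c,p,.07); print(np.round(p),round(q['confidence'],2),X)
    print(collar(c,f,p[::-1],'red')); print(shaft(c,f,X,'red',.098,"s17"))
print(held(c,f,'red'))
E
```

```text
t 31.2 tcp [ 0.5838 -0.1928  0.2199] yaw 75.59 zax [-0.0003  0.0007 -1.    ] q [ 0.63  0.33 -0.52  1.66  0.17  1.2  -0.19] F [-0.8  1.1 -2.8] w 0.0204
[141. 323.] 0.8 [ 0.6027 -0.1213  0.07  ]
((321.62750244140625, 140.57606506347656), (58.306156158447266, 59.0944938659668), array([ 0.6014, -0.1208,  0.07  ]))
((np.float64(0.601367978445102), np.float64(-0.12095627404326038)), np.float64(24.325494404418368), 23.385223388671875, array([21.4084, 21.0115]))
([(300, 190, 12.0), (345, 207, -0.2)], 198, np.int64(280), np.int64(374))
```

Run:
```python
from h import *
c=cam("wrist"); f=cv2.imread("pics/w17.png"); h=cv2.cvtColor(f,cv2.COLOR_BGR2HSV)
for col in (298,303,312,335,345): print(col,[(r,int(h[r,col,0]),int(h[r,col,1]),int(h[r,col,2])) for r in range(196,234,2)])
for r in (212,216,222): print(r,[(x,int(h[r,x,1]),int(h[r,x,2])) for x in list(range(286,302,2))+list(range(344,362,2))])
m=optics.mark_of("wrist","red_grip"); z=manip.state()['eef_pos'][2]+.0275
for q in m[:3]: print(q['position'],q['confidence'],delta(at_z(c,q['position'],z)))
```

```text
298 [(196, 23, 33, 93), (198, 23, 33, 92), (200, 23, 35, 95), (202, 21, 35, 96), (204, 20, 32, 96), (206, 22, 37, 76), (208, 22, 37, 75), (210, 20, 31, 74), (212, 21, 34, 74), (214, 24, 34, 74), (216, 22, 34, 82), (218, 23, 33, 93), (220, 23, 33, 94), (222, 23, 33, 94), (224, 21, 38, 94), (226, 25, 36, 92), (228, 22, 31, 91), (230, 17, 44, 93), (232, 2, 165, 150)]
303 [(196, 21, 38, 95), (198, 23, 36, 93), (200, 23, 33, 93), (202, 23, 35, 95), (204, 23, 35, 95), (206, 19, 37, 76), (208, 25, 37, 75), (210, 25, 37, 76), (212, 27, 31, 74), (214, 24, 34, 76), (216, 6, 93, 101), (218, 3, 144, 136), (220, 2, 164, 146), (222, 1, 183, 159), (224, 1, 195, 173), (226, 1, 192, 181), (228, 1, 197, 184), (230, 1, 198, 183), (232, 1, 193, 184)]
312 [(196, 21, 36, 93), (198, 20, 33, 93), (200, 21, 36, 92), (202, 23, 32, 95), (204, 21, 37, 97), (206, 19, 35, 80), (208, 27, 31, 74), (210, 7, 101, 101), (212, 1, 196, 160), (214, 1, 195, 162), (216, 1, 193, 164), (218, 1, 195, 165), (220, 1, 193, 172), (222, 1, 191, 187), (224, 1, 189, 193), (226, 1, 192, 194), (228, 1, 190, 195), (230, 1, 190, 196), (
[... 941 characters left out ...]
48, 34, 76), (350, 35, 81), (352, 33, 146), (354, 90, 246), (356, 96, 255), (358, 139, 172), (360, 147, 163)]
216 [(286, 133, 242), (288, 134, 243), (290, 134, 239), (292, 101, 121), (294, 26, 77), (296, 35, 81), (298, 34, 82), (300, 37, 82), (344, 34, 98), (346, 36, 98), (348, 39, 98), (350, 37, 97), (352, 80, 143), (354, 91, 255), (356, 109, 220), (358, 149, 166), (360, 147, 166)]
222 [(286, 133, 243), (288, 134, 243), (290, 136, 242), (292, 78, 117), (294, 30, 92), (296, 36, 93), (298, 33, 94), (300, 27, 93), (344, 28, 90), (346, 36, 93), (348, 33, 93), (350, 28, 90), (352, 92, 150), (354, 95, 252), (356, 138, 174), (358, 149, 166), (360, 147, 170)]
[277.2, 321.2] 0.79 [  0.3  -0.9 -27.5]
```

Request:
arm_command:
  commands:
    - {"translation":[0,0,0],"dr":[0,0,-6.4],"claw":1}
    - {"translation":[0,0,0],"dr":[0,0,-6.4],"claw":1}
    - {"translation":[0,0,0],"dr":[0,0,-6.4],"claw":1}
    - {"translation":[0,0,0],"dr":[0,0,-6.4],"claw":1}
    - {"translation":[0,0,0],"dr":[0,0,-6.4],"claw":1}
    - {"translation":[0,0,0],"dr":[0,0,-6.4],"claw":1}
    - {"translation":[0,0,0],"dr":[0,0,0],"claw":1}
    - {"translation":[0,0,0],"dr":[0,0,0],"claw":1}

```text
t: 32.02
eef_pos: [0.5837, -0.1926, 0.2204]
ee_rot: [0.546, 0.838, 0.0, 0.0]
force: [-0.0, 0.2, -4.0]
width: 0.0205
grasp_force: 40.0
```

Run:
```python
from h import *
report(); print(delta([.6022,-.1226,.1855]))
```

```text
t 32.02 tcp [ 0.5837 -0.1926  0.2204] yaw 113.83 zax [ 0.0003  0.0001 -1.    ] q [ 0.71  0.35 -0.64  1.65  0.22  1.21  0.44] F [-0.   0.2 -4. ] w 0.0205
[56.6 45.2 34.9]
```

Request:
arm_command:
  commands:
    - {"translation":[18,15,5],"dr":[0,0,0],"claw":1}
    - {"translation":[19,15,10],"dr":[0,0,0],"claw":1}
    - {"translation":[19.6,15.2,20],"dr":[0,0,0],"claw":1}
    - {"translation":[0,0,0],"dr":[0,0,0],"claw":1}
    - {"translation":[0,0,0],"dr":[0,0,0],"claw":1}
    - {"translation":[0,0,0],"dr":[0,0,0],"claw":1}

```text
t: 32.52
eef_pos: [0.602, -0.1233, 0.1855]
ee_rot: [0.546, 0.838, -0.0, 0.0]
force: [0.1, -1.3, -2.9]
width: 0.0206
grasp_force: 40.0
```

Request:
arm_command:
  commands:
    - {"translation":[0,0,10],"dr":[0,0,0],"claw":1}
    - {"translation":[0,0,7],"dr":[0,0,0],"claw":1}
    - {"translation":[0,0,4],"dr":[0,0,0],"claw":1}
    - {"translation":[0,0,4],"dr":[0,0,0],"claw":1}
    - {"translation":[0,0,4],"dr":[0,0,0],"claw":1}
    - {"translation":[0,0,0],"dr":[0,0,0],"claw":1}

```text
t: 33.02
eef_pos: [0.6015, -0.1233, 0.1553]
ee_rot: [0.545, 0.838, -0.0, -0.0]
force: [0.7, -0.7, -3.8]
width: 0.0205
grasp_force: 40.0
```

Request:
arm_command:
  commands:
    - {"translation":[0,0,3],"dr":[0,0,0],"claw":1}
    - {"translation":[0,0,3],"dr":[0,0,0],"claw":1}
    - {"translation":[0,0,0],"dr":[0,0,0],"claw":1}

```text
t: 33.27
eef_pos: [0.6017, -0.1232, 0.1496]
ee_rot: [0.545, 0.839, -0.0, -0.0]
force: [0.1, 0.1, -3.8]
width: 0.0208
grasp_force: 40.0
```

Request:
arm_command:
  commands:
    - {"translation":[0,0,3],"dr":[0,0,0],"claw":1}
    - {"translation":[0,0,3],"dr":[0,0,0],"claw":1}
    - {"translation":[0,0,3],"dr":[0,0,0],"claw":1}
    - {"translation":[0,0,2],"dr":[0,0,0],"claw":1}
    - {"translation":[0,0,2],"dr":[0,0,0],"claw":1}
    - {"translation":[0,0,0],"dr":[0,0,0],"claw":1}

```text
t: 33.77
eef_pos: [0.6025, -0.1232, 0.1379]
ee_rot: [0.545, 0.839, 0.0, 0.001]
force: [-1.4, -0.2, 6.4]
width: 0.0209
grasp_force: 40.0
```

Request:
arm_command:
  commands:
    - {"translation":[0,0,1],"dr":[0,0,0],"claw":1}
    - {"translation":[0,0,0],"dr":[0,0,0],"claw":1}

```text
t: 33.93
eef_pos: [0.6029, -0.1233, 0.1378]
ee_rot: [0.545, 0.839, 0.0, 0.001]
force: [-4.1, -0.8, 15.3]
width: 0.0209
grasp_force: 40.0
```

Red is seated at z 0.1378, the same height as yellow. Turning clockwise.

Request:
arm_command:
  commands:
    - {"translation":[0,0,0],"dr":[0,0,6.2],"claw":1}
    - {"translation":[0,0,0],"dr":[0,0,6.2],"claw":1}
    - {"translation":[0,0,0],"dr":[0,0,6.2],"claw":1}
    - {"translation":[0,0,0],"dr":[0,0,6.2],"claw":1}
    - {"translation":[0,0,0],"dr":[0,0,6.2],"claw":1}
    - {"translation":[0,0,0],"dr":[0,0,6.2],"claw":1}
    - {"translation":[0,0,0],"dr":[0,0,6.2],"claw":1}
    - {"translation":[0,0,0],"dr":[0,0,0],"claw":1}

```text
t: 34.6
eef_pos: [0.6026, -0.123, 0.1379]
ee_rot: [0.818, 0.575, 0.0, 0.001]
force: [-6.1, 0.7, 16.9]
width: 0.021
grasp_force: 40.1
```

Request:
arm_command:
  commands:
    - {"translation":[0,0,0],"dr":[0,0,5],"claw":1}
    - {"translation":[0,0,0],"dr":[0,0,5],"claw":1}
    - {"translation":[0,0,0],"dr":[0,0,0],"claw":1}
    - {"translation":[0,0,0],"dr":[0,0,0],"claw":1}

```text
t: 34.93
eef_pos: [0.6026, -0.1231, 0.1379]
ee_rot: [0.864, 0.504, 0.001, 0.001]
force: [-6.0, 0.4, 17.2]
width: 0.0208
grasp_force: 40.2
```

Run:
```python
from h import *
report(); print(manip.state()['torque'])
```

```text
t 34.93 tcp [ 0.6026 -0.1231  0.1379] yaw 60.56 zax [ 0.0018 -0.0007 -1.    ] q [ 0.45  0.39 -0.45  1.75  0.19  1.04 -0.58] F [-6.   0.4 17.2] w 0.0208
[0.1396 1.4733 0.1418]
```

Request:
arm_command:
  commands:
    - {"translation":[0,0,0],"dr":[0,0,3],"claw":1}
    - {"translation":[0,0,0],"dr":[0,0,3],"claw":1}
    - {"translation":[0,0,0],"dr":[0,0,0],"claw":1}

```text
t: 35.18
eef_pos: [0.6023, -0.1232, 0.1379]
ee_rot: [0.889, 0.457, 0.0, 0.001]
force: [-7.5, 0.2, 17.8]
width: 0.0208
grasp_force: 41.7
```

Run:
```python
from h import *
report(); print(manip.state()['torque'])
```

```text
t 35.18 tcp [ 0.6023 -0.1232  0.1379] yaw 54.42 zax [ 0.0013 -0.0009 -1.    ] q [ 0.44  0.39 -0.43  1.75  0.19  1.04 -0.68] F [-7.5  0.2 17.8] w 0.0208
[0.0932 1.9844 0.6613]
```

Request:
arm_command:
  commands:
    - {"translation":[0,0,0],"dr":[0,0,2],"claw":1}
    - {"translation":[0,0,0],"dr":[0,0,0],"claw":1}
    - {"translation":[0,0,0],"dr":[0,0,-4],"claw":1}
    - {"translation":[0,0,0],"dr":[0,0,0],"claw":0.4}
    - {"translation":[0,0,0],"dr":[0,0,0],"claw":0.4}
    - {"translation":[0,0,0],"dr":[0,0,0],"claw":0.4}
    - {"translation":[0,0,0],"dr":[0,0,0],"claw":0.4}
    - {"translation":[0,0,0],"dr":[0,0,0],"claw":0.4}

```text
t: 35.85
eef_pos: [0.6019, -0.1231, 0.1361]
ee_rot: [0.881, 0.474, 0.0, -0.0]
force: [0.6, -0.4, -0.3]
width: 0.0509
grasp_force: 0.0
```

Request:
arm_command:
  commands:
    - {"translation":[0,0,-20],"dr":[0,0,0],"claw":0.4}
    - {"translation":[0,0,-40],"dr":[0,0,0],"claw":0.4}
    - {"translation":[0,0,-40],"dr":[0,0,0],"claw":0.4}
    - {"translation":[-30,0,-15],"dr":[0,0,0],"claw":0.4}
    - {"translation":[-30,0,0],"dr":[0,0,0],"claw":0.4}
    - {"translation":[0,0,0],"dr":[0,0,0],"claw":0.4}
    - {"translation":[0,0,0],"dr":[0,0,0],"claw":0.4}

```text
t: 36.43
eef_pos: [0.5682, -0.1749, 0.2514]
ee_rot: [0.881, 0.473, -0.0, 0.0]
force: [0.9, 0.6, -0.0]
width: 0.0563
grasp_force: 0.0
```

```bash
cat >> h.py <<'E'
def lines(c,f,ctr,z,minlen=.045):
    x,y=[int(v) for v in ctr]; x0,y0=max(0,x-80),max(0,y-80); o=[]
    for ch in (0,1,2):
        for a in cv2.createLineSegmentDetector().detect(np.ascontiguousarray(f[y0:y+80,x0:x+80,ch]))[0][:,0]:
            a=a+np.array([x0,y0,x0,y0]); A,B=[at_z(c,(a[i+1],a[i]),z)[:2] for i in(0,2)]; n=np.linalg.norm(B-A)
            if n>minlen: o.append((ch,round(n*1000),round(np.degrees(np.arctan2(*(B-A)[::-1]))%180,1),a.round().tolist()))
    return o
E
python3 - <<'E'
from h import *
report(); c,f=wrist("w18")
for m in optics.mark_of("wrist","red_grip")[:2]:
    p=m['position']; print(np.round(p),round(m['confidence'],2),at_z(c,p,.165)); print(lines(c,f,p[::-1],.18))
s,M,y=pose(); a=np.radians(77); X=np.array([.4925,.3705,.29])-.079*np.array([np.cos(a),np.sin(a),0]); print(X,delta(X))
E
```

```text
t 36.43 tcp [ 0.5682 -0.1749  0.2514] yaw 56.41 zax [ 0.0002 -0.0007 -1.    ] q [ 0.54  0.26 -0.43  1.67  0.11  1.24 -0.5 ] F [ 0.9  0.6 -0. ] w 0.0563
[159. 318.] 0.96 [ 0.5985 -0.1231  0.165 ]
[(0, 112, np.float64(65.8), [264.0, 97.0, 291.0, 236.0]), (0, 69, np.float64(155.8), [355.0, 79.0, 265.0, 96.0]), (0, 56, np.float64(65.6), [367.0, 156.0, 358.0, 81.0]), (0, 51, np.float64(65.6), [377.0, 236.0, 370.0, 176.0]), (0, 75, np.float64(66.5), [290.0, 198.0, 270.0, 104.0]), (0, 95, np.float64(66.5), [352.0, 90.0, 369.0, 210.0]), (0, 52, np.float64(80.6), [394.0, 219.0, 371.0, 162.0]), (1, 112, np.float64(65.8), [264.0, 97.0, 291.0, 236.0]), (1, 69, np.float64(155.8), [355.0, 79.0, 265.0, 95.0]), (1, 49, np.float64(65.5), [366.0, 147.0, 358.0, 81.0]), (1, 72, np.float64(66.0), [352.0, 90.0, 365.0, 184.0]), (1, 45, np.float64(81.0), [395.0, 219.0, 374.0, 169.0]), (1, 58, np.float64(156.0), [366.0, 212.0, 297.0, 224.0]), (2, 73, np.float64(65.9), [264.0, 97.0, 283.0, 191.0]), (2, 68, np.float64(155.9), [355.0, 79.0, 266.0, 95.0]), (2, 62, np.float64(155.8), [368.0, 212.0, 295.0, 224.0]), (2, 51, np.float64(65.6), [366.0, 150.0, 358.0, 81.0]), (2, 56, np.float64(65.9), [378.0, 236.0, 369.0, 171.0]), (2, 73, np.float64(66.0), [352.0, 89.0, 365.0, 184.0])]
[144.  17.] 0.7 [0.3966 0.0254 0.165 ]
[(1, 51, np.float64(64.2), [23.0, 176.0, -1.0, 111.0])]
[0.4747 0.2935 0.29  ] [ 337.2 -335.3  -38.8]
```

Request:
arm_command:
  commands:
    - {"translation":[28.1,-28,-3.2],"dr":[0,0,0],"claw":0.4}
    - {"translation":[28.1,-28,-3.2],"dr":[0,0,0],"claw":0.4}
    - {"translation":[28.1,-28,-3.2],"dr":[0,0,0],"claw":0.4}
    - {"translation":[28.1,-28,-3.2],"dr":[0,0,0],"claw":0.4}
    - {"translation":[28.1,-28,-3.2],"dr":[0,0,0],"claw":0.4}
    - {"translation":[28.1,-28,-3.2],"dr":[0,0,0],"claw":0.4}
    - {"translation":[28.1,-28,-3.2],"dr":[0,0,0],"claw":0.4}
    - {"translation":[28.1,-28,-3.2],"dr":[0,0,0],"claw":0.4}

```text
t: 37.2
eef_pos: [0.5046, 0.1408, 0.2768]
ee_rot: [0.88, 0.475, -0.0, -0.0]
force: [0.7, 0.6, -0.9]
width: 0.0561
grasp_force: 0.0
```

Request:
arm_command:
  commands:
    - {"translation":[28.1,-28,-3.2],"dr":[0,0,0],"claw":0.4}
    - {"translation":[28.1,-28,-3.2],"dr":[0,0,0],"claw":0.4}
    - {"translation":[28.1,-28,-3.2],"dr":[0,0,0],"claw":0.4}
    - {"translation":[28.1,-28,-3.2],"dr":[0,0,0],"claw":0.4}
    - {"translation":[0,0,0],"dr":[0,0,-6.9],"claw":0.4}
    - {"translation":[0,0,0],"dr":[0,0,-6.9],"claw":0.4}
    - {"translation":[0,0,0],"dr":[0,0,-6.9],"claw":0.4}
    - {"translation":[0,0,0],"dr":[0,0,0],"claw":0.4}

```text
t: 37.87
eef_pos: [0.4733, 0.2947, 0.2891]
ee_rot: [0.778, 0.628, -0.0, -0.001]
force: [0.1, 0.3, 0.1]
width: 0.0566
grasp_force: 0.0
```

Request:
arm_command:
  commands:
    - {"translation":[0,0,0],"dr":[0,0,0],"claw":0.4}

```text
t: 37.95
eef_pos: [0.4737, 0.294, 0.2893]
ee_rot: [0.782, 0.623, -0.0, -0.0]
force: [0.7, 0.1, -0.1]
width: 0.0565
grasp_force: 0.0
```

Run:
```python
from h import *
report(); c,f=wrist("w19")
for m in optics.mark_of("wrist","blue_grip")[:2]:
    p=m['position']; X=at_z(c,p,.191); print(np.round(p),round(m['confidence'],2),X,delta([X[0],X[1],.1635])); print(lines(c,f,p[::-1],.206))
```

```text
t 37.95 tcp [0.4737 0.294  0.2893] yaw 77.13 zax [-0.0008  0.0003 -1.    ] q [ 0.01  0.22 -0.79  1.67  0.16  1.31 -1.04] F [ 0.7  0.1 -0.1] w 0.0565
[135. 323.] 0.95 [0.4917 0.3713 0.191 ] [ 79.7   0.  126. ]
[(0, 60, np.float64(42.3), [337.0, 168.0, 380.0, 106.0]), (0, 48, np.float64(42.6), [308.0, 97.0, 276.0, 148.0]), (0, 49, np.float64(132.4), [380.0, 104.0, 330.0, 67.0]), (0, 52, np.float64(132.5), [402.0, 95.0, 349.0, 55.0]), (0, 51, np.float64(42.4), [402.0, 152.0, 365.0, 202.0]), (0, 49, np.float64(42.4), [262.0, 137.0, 295.0, 83.0]), (1, 60, np.float64(42.3), [336.0, 168.0, 379.0, 106.0]), (1, 50, np.float64(42.8), [308.0, 97.0, 275.0, 150.0]), (1, 52, np.float64(132.5), [402.0, 95.0, 349.0, 55.0]), (1, 50, np.float64(42.1), [402.0, 154.0, 366.0, 202.0]), (1, 48, np.float64(132.4), [379.0, 104.0, 330.0, 67.0]), (1, 48, np.float64(42.4), [262.0, 134.0, 295.0, 83.0]), (2, 51, np.float64(43.0), [309.0, 95.0, 275.0, 150.0]), (2, 61, np.float64(42.3), [358.0, 208.0, 402.0, 149.0]), (2, 49, np.float64(42.4), [402.0, 155.0, 367.0, 202.0]), (2, 50, np.float64(132.5), [402.0, 95.0, 350.0, 55.0])]
```

Run:
```python
from h import *
c=cam("wrist"); f=cv2.imread("pics/w19.png")
print([l for l in lines(c,f,(323,135),.206,.02) if 55<l[2]<120])
h=cv2.cvtColor(f,cv2.COLOR_BGR2HSV)
for r in (100,110,120,150,160): print(r,h[r,322],[x for x in range(280,370) if 100<h[r,x,0]<125 and h[r,x,1]>120][::60],[(x,int(h[r,x,0]),int(h[r,x,2])) for x in range(296,352,4)])
```

```text
[(0, 25, np.float64(73.3), [312.0, 99.0, 310.0, 132.0]), (0, 23, np.float64(77.2), [337.0, 93.0, 336.0, 123.0]), (0, 30, np.float64(77.8), [333.0, 133.0, 333.0, 94.0]), (1, 31, np.float64(72.9), [313.0, 92.0, 311.0, 132.0]), (1, 21, np.float64(79.2), [333.0, 133.0, 332.0, 106.0]), (1, 21, np.float64(77.2), [308.0, 156.0, 308.0, 129.0]), (1, 21, np.float64(76.2), [331.0, 164.0, 332.0, 138.0]), (1, 20, np.float64(74.9), [312.0, 139.0, 311.0, 164.0]), (2, 30, np.float64(72.6), [313.0, 93.0, 311.0, 132.0]), (2, 29, np.float64(78.5), [332.0, 133.0, 332.0, 96.0])]
100 [106 151 197] [311] [(296, 10, 94), (300, 12, 106), (304, 13, 134), (308, 21, 182), (312, 107, 149), (316, 106, 197), (320, 106, 197), (324, 106, 197), (328, 106, 198), (332, 106, 193), (336, 68, 161), (340, 33, 228), (344, 38, 231), (348, 38, 231)]
110 [106 152 198] [310] [(296, 10, 77), (300, 15, 124), (304, 24, 192), (308, 18, 155), (312, 106, 179), (316, 105, 195), (320, 106, 197), (324, 106, 198), (328, 106, 198), (332, 106, 192), (336, 48, 171), (340, 33, 230), (344, 38, 232), (348, 39, 232)]
120 [106 150 199] [300] [(296, 23, 194), (300, 107, 145), (304, 106, 189), (308, 107, 143), (312, 106, 184), (316, 106, 197), (320, 106, 198), (324, 106, 199), (328, 106, 200), (332, 106, 189), (336, 106, 178), (340, 106, 196), (344, 107, 198), (348, 40, 233)]
150 [107 164 145] [300] [(296, 24, 190), (300, 108, 141), (304, 107, 147), (308, 107, 136), (312, 107, 135), (316, 107, 146), (320, 107, 145), (324, 107, 145), (328, 107, 144), (332, 107, 132), (336, 107, 133), (340, 107, 145), (344, 109, 137), (348, 21, 179)]
160 [107 167 145] [310] [(296, 10, 120), (300, 11, 128), (304, 11, 120), (308, 0, 106), (312, 107, 130), (316, 107, 147), (320, 107, 145), (324, 107, 145), (328, 107, 144), (332, 107, 129), (336, 21, 160), (340, 24, 172), (344, 11, 134), (348, 11, 136)]
```

Request:
arm_command:
  commands:
    - {"translation":[39.7,0,0],"dr":[0,0,0.5],"claw":0.4}
    - {"translation":[39.8,0,0],"dr":[0,0,0],"claw":0.4}
    - {"translation":[0,0,35],"dr":[0,0,0],"claw":0.4}
    - {"translation":[0,0,35],"dr":[0,0,0],"claw":0.4}
    - {"translation":[0,0,28],"dr":[0,0,0],"claw":0.4}
    - {"translation":[0,0,14],"dr":[0,0,0],"claw":0.4}
    - {"translation":[0,0,14],"dr":[0,0,0],"claw":0.4}
    - {"translation":[0,0,0],"dr":[0,0,0],"claw":0.4}

```text
t: 38.72
eef_pos: [0.4914, 0.3701, 0.1618]
ee_rot: [0.784, 0.621, -0.001, -0.0]
force: [0.7, 0.1, 0.7]
width: 0.056
grasp_force: 0.0
```

Request:
arm_command:
  commands:
    - {"translation":[0,0,0],"dr":[0,0,0],"claw":1}
    - {"translation":[0,0,0],"dr":[0,0,0],"claw":1}
    - {"translation":[0,0,0],"dr":[0,0,0],"claw":1}
    - {"translation":[0,0,0],"dr":[0,0,0],"claw":1}
    - {"translation":[0,0,0],"dr":[0,0,0],"claw":1}
    - {"translation":[0,0,0],"dr":[0,0,0],"claw":1}

```text
t: 39.22
eef_pos: [0.492, 0.3709, 0.1642]
ee_rot: [0.784, 0.621, 0.0, -0.0]
force: [-0.8, 0.6, 2.5]
width: 0.0212
grasp_force: 40.0
```

Run:
```python
from h import *
report(); s,M,y=pose(); print((M.T@np.array([-np.cos(np.radians(42.5)),-np.sin(np.radians(42.5)),0])*108).round(1))
```

```text
t 39.22 tcp [0.492  0.3709 0.1642] yaw 76.78 zax [ 0.0005  0.0004 -1.    ] q [-0.16  0.43 -0.77  1.71  0.33  1.13 -1.26] F [-0.8  0.6  2.5] w 0.0212
[-89.2 -60.8  -0.1]
```

Request:
arm_command:
  commands:
    - {"translation":[0,0,-6],"dr":[0,0,0],"claw":1}
    - {"translation":[0,0,-6],"dr":[0,0,0],"claw":1}
    - {"translation":[0,0,-5],"dr":[0,0,0],"claw":1}
    - {"translation":[0,0,0],"dr":[0,0,0],"claw":1}

```text
t: 39.55
eef_pos: [0.4924, 0.3712, 0.182]
ee_rot: [0.784, 0.621, 0.001, 0.0]
force: [-0.7, 0.9, -1.8]
width: 0.0204
grasp_force: 40.0
```

Request:
arm_command:
  commands:
    - {"translation":[-12.8,-8.7,0],"dr":[0,0,0],"claw":1}
    - {"translation":[-12.8,-8.7,0],"dr":[0,0,0],"claw":1}
    - {"translation":[-12.8,-8.7,0],"dr":[0,0,0],"claw":1}
    - {"translation":[-12.8,-8.7,0],"dr":[0,0,0],"claw":1}
    - {"translation":[-12.8,-8.7,0],"dr":[0,0,0],"claw":1}
    - {"translation":[-12.8,-8.7,0],"dr":[0,0,0],"claw":1}
    - {"translation":[-12.8,-8.7,0],"dr":[0,0,0],"claw":1}
    - {"translation":[0,0,0],"dr":[0,0,0],"claw":1}

```text
t: 40.22
eef_pos: [0.4106, 0.2957, 0.1807]
ee_rot: [0.784, 0.621, -0.0, 0.001]
force: [0.3, 0.4, -2.2]
width: 0.0209
grasp_force: 40.0
```

Run:
```python
from h import *
report(); s,M,y=pose(); print(delta(np.array([.5478,-.2405,.22])-.079*M[:,0]))
```

```text
t 40.22 tcp [0.4106 0.2957 0.1807] yaw 76.78 zax [ 0.0003 -0.0017 -1.    ] q [-0.02  0.22 -0.83  1.92  0.19  1.08 -1.15] F [ 0.3  0.4 -2.2] w 0.0209
[-569.7  256.2  -38.4]
```

Request:
arm_command:
  commands:
    - {"translation":[0,0,-41],"dr":[0,0,0],"claw":1}
    - {"translation":[0,0,-41],"dr":[0,0,0],"claw":1}
    - {"translation":[-35.6,16,-1],"dr":[0,0,0],"claw":1}
    - {"translation":[-35.6,16,-1],"dr":[0,0,0],"claw":1}
    - {"translation":[-35.6,16,-1],"dr":[0,0,0],"claw":1}
    - {"translation":[-35.6,16,0],"dr":[0,0,0],"claw":1}
    - {"translation":[-35.6,16,0],"dr":[0,0,0],"claw":1}
    - {"translation":[-35.6,16,0],"dr":[0,0,0],"claw":1}

```text
t: 40.88
eef_pos: [0.4571, 0.0657, 0.266]
ee_rot: [0.784, 0.621, 0.0, 0.0]
force: [1.5, 0.2, -2.4]
width: 0.0209
grasp_force: 40.0
```

Request:
arm_command:
  commands:
    - {"translation":[-35.6,16,0],"dr":[0,0,0],"claw":1}
    - {"translation":[-35.6,16,0],"dr":[0,0,0],"claw":1}
    - {"translation":[-35.6,16,0],"dr":[0,0,0],"claw":1}
    - {"translation":[-35.6,16,0],"dr":[0,0,0],"claw":1}
    - {"translation":[-35.6,16,0],"dr":[0,0,0],"claw":1}
    - {"translation":[-35.6,16,0],"dr":[0,0,0],"claw":1}
    - {"translation":[-35.6,16,0],"dr":[0,0,0],"claw":1}
    - {"translation":[0,0,0],"dr":[0,0,0],"claw":1}

```text
t: 41.55
eef_pos: [0.5088, -0.2087, 0.2648]
ee_rot: [0.786, 0.618, -0.001, 0.0]
force: [-0.2, 0.2, -1.7]
width: 0.021
grasp_force: 40.0
```

Request:
arm_command:
  commands:
    - {"translation":[-35.6,16,0],"dr":[0,0,0],"claw":1}
    - {"translation":[-35.6,16,0],"dr":[0,0,0],"claw":1}
    - {"translation":[-35.6,16,0],"dr":[0,0,0],"claw":1}
    - {"translation":[0,0,0],"dr":[0,0,0],"claw":1}
    - {"translation":[0,0,0],"dr":[0,0,0],"claw":1}
    - {"translation":[0,0,0],"dr":[0,0,0],"claw":1}

```text
t: 42.05
eef_pos: [0.5314, -0.3151, 0.2652]
ee_rot: [0.784, 0.621, 0.0, -0.0]
force: [-0.2, 0.8, -2.4]
width: 0.0206
grasp_force: 40.0
```

Run:
```python
from h import *
report(); c,f=wrist("w20"); s,M,y=pose(); P=s['eef_pos']
for q in optics.mark_of("wrist","blue_seat")[:2]:
    p=q['position']; X=at_z(c,p,.07); print(np.round(p),round(q['confidence'],2),X)
    print(collar(c,f,p[::-1],'blue')); print(shaft(c,f,X,'blue',.098,"s20"))
for q in optics.mark_of("wrist","blue_grip")[:2]: print(q['position'],q['confidence'],delta(at_z(c,q['position'],P[2]+.0275)))
h=cv2.cvtColor(f,cv2.COLOR_BGR2HSV)
for col in (298,304,340,346): print(col,[(r,int(h[r,col,1]),int(h[r,col,2])) for r in range(196,232,2)])
for r in (212,216): print(r,[(x,int(h[r,x,1]),int(h[r,x,2])) for x in list(range(286,302,2))+list(range(344,362,2))])
```

```text
t 42.05 tcp [ 0.5314 -0.3151  0.2652] yaw 76.79 zax [-0.0004  0.0008 -1.    ] q [ 0.69  0.28 -0.33  1.6   0.09  1.28  0.12] F [-0.2  0.8 -2.4] w 0.0206
[135. 324.] 0.63 [ 0.5515 -0.2381  0.07  ]
((321.5048828125, 136.39984130859375), (50.288604736328125, 52.81917190551758), array([ 0.5482, -0.239 ,  0.07  ]))
((np.float64(0.5480000860372473), np.float64(-0.23968083876712284)), np.float64(26.844118452968395), 26.565048217773438, array([21.9135, 21.9135]))
[141. 322.] 0.3 [ 0.5471 -0.2439  0.07  ]
((321.5048828125, 136.39984130859375), (50.288604736328125, 52.81917190551758), array([ 0.5482, -0.239 ,  0.07  ]))
((np.float64(0.5480085883752329), np.float64(-0.23966624161376687)), np.float64(26.79166628646959), 26.952178955078125, array([21.9145, 21.9976]))
[274.8, 322.5] 0.77 [  1.1  -0.1 -27.1]
[139.7, 321.5] 0.48 [ 76.3  -0.5 -27.1]
298 [(196, 35, 109), (198, 35, 108), (200, 34, 113), (202, 104, 149), (204, 145, 195), (206, 145, 194), (208, 112, 125), (210, 31, 74), (212, 34, 76), (214, 37, 75), (216, 37, 76), (218, 33, 78), (220, 36, 93), (222, 38, 93), (224, 35, 95), (226, 33, 94), 
[... 757 characters left out ...]
34, 74), (214, 37, 76), (216, 37, 76), (218, 36, 77), (220, 33, 93), (222, 37, 96), (224, 33, 93), (226, 33, 94), (228, 36, 92), (230, 36, 92)]
212 [(286, 147, 186), (288, 146, 182), (290, 146, 188), (292, 139, 165), (294, 36, 77), (296, 31, 75), (298, 34, 76), (300, 34, 76), (344, 37, 76), (346, 34, 74), (348, 81, 104), (350, 114, 190), (352, 147, 160), (354, 147, 170), (356, 145, 174), (358, 145, 171), (360, 145, 171)]
216 [(286, 147, 184), (288, 146, 189), (290, 144, 189), (292, 88, 99), (294, 31, 75), (296, 36, 77), (298, 37, 76), (300, 34, 76), (344, 33, 77), (346, 37, 76), (348, 34, 75), (350, 66, 89), (352, 141, 155), (354, 144, 166), (356, 145, 174), (358, 146, 171), (360, 146, 169)]
```

Request:
arm_command:
  commands:
    - {"translation":[0,0,0],"dr":[0,0,-6.7],"claw":1}
    - {"translation":[0,0,0],"dr":[0,0,-6.7],"claw":1}
    - {"translation":[0,0,0],"dr":[0,0,-6.7],"claw":1}
    - {"translation":[0,0,0],"dr":[0,0,-6.7],"claw":1}
    - {"translation":[0,0,0],"dr":[0,0,-6.7],"claw":1}
    - {"translation":[0,0,0],"dr":[0,0,-6.5],"claw":1}
    - {"translation":[0,0,0],"dr":[0,0,0],"claw":1}
    - {"translation":[0,0,0],"dr":[0,0,0],"claw":1}

```text
t: 42.87
eef_pos: [0.5313, -0.3151, 0.2659]
ee_rot: [0.525, 0.851, 0.0, 0.0]
force: [-0.8, 0.3, -2.6]
width: 0.0207
grasp_force: 40.0
```

Run:
```python
from h import *
report(); print(delta([.5487,-.2391,.1855]))
```

```text
t 42.87 tcp [ 0.5313 -0.3151  0.2659] yaw 116.62 zax [ 0.0003 -0.0002 -1.    ] q [ 0.77  0.29 -0.43  1.59  0.13  1.28  0.79] F [-0.8  0.3 -2.6] w 0.0207
[60.1 49.6 80.4]
```

Request:
arm_command:
  commands:
    - {"translation":[30,25,0],"dr":[0,0,0],"claw":1}
    - {"translation":[30,24.6,0],"dr":[0,0,0],"claw":1}
    - {"translation":[0,0,30],"dr":[0,0,0],"claw":1}
    - {"translation":[0,0,30],"dr":[0,0,0],"claw":1}
    - {"translation":[0,0,20],"dr":[0,0,0],"claw":1}
    - {"translation":[0,0,0],"dr":[0,0,0],"claw":1}
    - {"translation":[0,0,0],"dr":[0,0,0],"claw":1}

```text
t: 43.45
eef_pos: [0.5482, -0.2392, 0.1856]
ee_rot: [0.525, 0.851, -0.0, -0.001]
force: [1.0, -0.1, -1.5]
width: 0.0205
grasp_force: 40.0
```

Request:
arm_command:
  commands:
    - {"translation":[0,0,10],"dr":[0,0,0],"claw":1}
    - {"translation":[0,0,7],"dr":[0,0,0],"claw":1}
    - {"translation":[0,0,4],"dr":[0,0,0],"claw":1}
    - {"translation":[0,0,4],"dr":[0,0,0],"claw":1}
    - {"translation":[0,0,4],"dr":[0,0,0],"claw":1}
    - {"translation":[0,0,0],"dr":[0,0,0],"claw":1}

```text
t: 43.95
eef_pos: [0.5482, -0.2396, 0.156]
ee_rot: [0.524, 0.852, 0.0, -0.0]
force: [0.2, 0.7, -2.4]
width: 0.021
grasp_force: 40.0
```

Request:
arm_command:
  commands:
    - {"translation":[0,0,3],"dr":[0,0,0],"claw":1}
    - {"translation":[0,0,3],"dr":[0,0,0],"claw":1}
    - {"translation":[0,0,0],"dr":[0,0,0],"claw":1}

```text
t: 44.2
eef_pos: [0.5483, -0.2396, 0.1501]
ee_rot: [0.524, 0.852, 0.0, -0.0]
force: [1.2, 0.1, -3.4]
width: 0.0208
grasp_force: 40.0
```

Request:
arm_command:
  commands:
    - {"translation":[0,0,3],"dr":[0,0,0],"claw":1}
    - {"translation":[0,0,3],"dr":[0,0,0],"claw":1}
    - {"translation":[0,0,3],"dr":[0,0,0],"claw":1}
    - {"translation":[0,0,2],"dr":[0,0,0],"claw":1}
    - {"translation":[0,0,2],"dr":[0,0,0],"claw":1}
    - {"translation":[0,0,0],"dr":[0,0,0],"claw":1}

```text
t: 44.7
eef_pos: [0.5489, -0.2399, 0.1381]
ee_rot: [0.524, 0.852, 0.0, 0.001]
force: [-0.3, 0.0, 3.5]
width: 0.0207
grasp_force: 40.0
```

Request:
arm_command:
  commands:
    - {"translation":[0,0,1],"dr":[0,0,0],"claw":1}
    - {"translation":[0,0,0],"dr":[0,0,0],"claw":1}

```text
t: 44.87
eef_pos: [0.5492, -0.2401, 0.138]
ee_rot: [0.524, 0.852, -0.0, 0.001]
force: [-3.6, 1.7, 15.1]
width: 0.0211
grasp_force: 40.0
```

Blue is seated. Turning clockwise.

Request:
arm_command:
  commands:
    - {"translation":[0,0,0],"dr":[0,0,6.5],"claw":1}
    - {"translation":[0,0,0],"dr":[0,0,6.5],"claw":1}
    - {"translation":[0,0,0],"dr":[0,0,6.5],"claw":1}
    - {"translation":[0,0,0],"dr":[0,0,6.5],"claw":1}
    - {"translation":[0,0,0],"dr":[0,0,6.5],"claw":1}
    - {"translation":[0,0,0],"dr":[0,0,6.5],"claw":1}
    - {"translation":[0,0,0],"dr":[0,0,6.5],"claw":1}
    - {"translation":[0,0,0],"dr":[0,0,0],"claw":1}

```text
t: 45.53
eef_pos: [0.5493, -0.2397, 0.1379]
ee_rot: [0.815, 0.58, 0.001, 0.001]
force: [-2.6, 1.0, 12.3]
width: 0.0208
grasp_force: 40.0
```

Request:
arm_command:
  commands:
    - {"translation":[0,0,0],"dr":[0,0,5],"claw":1}
    - {"translation":[0,0,0],"dr":[0,0,5],"claw":1}
    - {"translation":[0,0,0],"dr":[0,0,3],"claw":1}
    - {"translation":[0,0,0],"dr":[0,0,3],"claw":1}
    - {"translation":[0,0,0],"dr":[0,0,0],"claw":1}

```text
t: 45.95
eef_pos: [0.5492, -0.2401, 0.138]
ee_rot: [0.887, 0.463, 0.0, 0.001]
force: [-3.0, -0.4, 14.4]
width: 0.0207
grasp_force: 41.1
```

Run:
```python
from h import *
report(); print(manip.state()['torque'])
```

```text
t 45.95 tcp [ 0.5492 -0.2401  0.138 ] yaw 55.11 zax [ 0.0017 -0.0012 -1.    ] q [ 0.51  0.34 -0.26  1.8   0.1   1.01 -0.39] F [-3.  -0.4 14.4] w 0.0207
[-0.1549  0.6752  0.6033]
```

Request:
arm_command:
  commands:
    - {"translation":[0,0,0],"dr":[0,0,2.5],"claw":1}
    - {"translation":[0,0,0],"dr":[0,0,0],"claw":1}
    - {"translation":[0,0,0],"dr":[0,0,0],"claw":1}

```text
t: 46.2
eef_pos: [0.5492, -0.2401, 0.138]
ee_rot: [0.896, 0.445, 0.0, 0.001]
force: [-2.5, -0.4, 12.3]
width: 0.0207
grasp_force: 42.5
```

Run:
```python
from h import *
report(); print(manip.state()['torque'])
```

```text
t 46.2 tcp [ 0.5492 -0.2401  0.138 ] yaw 52.83 zax [ 0.0017 -0.0013 -1.    ] q [ 0.51  0.34 -0.25  1.8   0.1   1.01 -0.43] F [-2.5 -0.4 12.3] w 0.0207
[-0.1046  0.7125  0.9603]
```

The stop is reached at 0.96 N m. I'll release, back off to a viewpoint and verify all three.

Request:
arm_command:
  commands:
    - {"translation":[0,0,0],"dr":[0,0,-4],"claw":1}
    - {"translation":[0,0,0],"dr":[0,0,0],"claw":0.4}
    - {"translation":[0,0,0],"dr":[0,0,0],"claw":0.4}
    - {"translation":[0,0,0],"dr":[0,0,0],"claw":0.4}
    - {"translation":[0,0,0],"dr":[0,0,0],"claw":0.4}
    - {"translation":[0,0,0],"dr":[0,0,0],"claw":0.4}
    - {"translation":[0,0,-20],"dr":[0,0,0],"claw":0.4}
    - {"translation":[0,0,-40],"dr":[0,0,0],"claw":0.4}

```text
t: 46.87
eef_pos: [0.5459, -0.2388, 0.1931]
ee_rot: [0.88, 0.475, -0.002, -0.003]
force: [-0.0, -0.5, -0.2]
width: 0.0563
grasp_force: 0.0
```

Request:
arm_command:
  commands:
    - {"translation":[0,0,-40],"dr":[0,0,0],"claw":0}
    - {"translation":[0,0,-40],"dr":[0,0,0],"claw":0}
    - {"translation":[-25,0,-20],"dr":[0,0,0],"claw":0}
    - {"translation":[-25,0,0],"dr":[0,0,0],"claw":0}
    - {"translation":[-25,0,0],"dr":[0,0,0],"claw":0}
    - {"translation":[0,0,0],"dr":[0,0,0],"claw":0}
    - {"translation":[0,0,0],"dr":[0,0,0],"claw":0}
    - {"translation":[0,0,0],"dr":[0,0,0],"claw":0}

```text
t: 47.53
eef_pos: [0.5076, -0.3018, 0.2964]
ee_rot: [0.88, 0.476, 0.0, -0.0]
force: [0.4, 0.1, -0.4]
width: 0.0941
grasp_force: 0.0
```

Run:
```python
from h import *
report(); c,f=wrist("w21")
for t in ("red","blue","yellow"):
    m=optics.mark_of("wrist",t+"_grip")
    for q in m[:3]:
        p=q['position']; print(t,np.round(p),round(q['confidence'],2),at_z(c,p,.165))
optics.grab_frame("side"); optics.grab_frame("scene"); cs,cd=cam("scene"),cam("side")
for t in ("blue","yellow","red"):
    A=optics.mark_of("scene",t+"_grip");B=optics.mark_of("side",t+"_grip")
    for i in A:
        for j in B:
            X=tri(cs,i['position'],cd,j['position']); e=np.abs(proj(cs,X)[::-1]-i['position']).max()+np.abs(proj(cd,X)[::-1]-j['position']).max()
            if e<6 and X[1]<0: print(t,X,round(e,1))
for t in ("spool_mid","tin_mid"):
    A=optics.mark_of("scene",t);B=optics.mark_of("side",t)
    if A and B: print(t,tri(cs,A[0]['position'],cd,B[0]['position']))
```

```text
t 47.53 tcp [ 0.5076 -0.3018  0.2964] yaw 56.79 zax [-0.0001  0.0006 -1.    ] q [ 0.62  0.21 -0.23  1.62  0.05  1.32 -0.2 ] F [ 0.4  0.1 -0.4] w 0.0941
blue [141. 322.] 0.88 [ 0.5476 -0.2397  0.165 ]
yellow [266. 342.] 0.83 [ 0.4961 -0.3572  0.165 ]
blue [ 0.5485 -0.2374  0.1618] 0.6
yellow [ 0.4989 -0.3548  0.1645] 3.4
red [ 0.4079 -0.0723 -0.1157] 1.2
red [ 0.5971 -0.1232  0.1636] 3.2
red [ 0.3194 -0.0537 -0.2349] 1.1
spool_mid [0.4474 0.0673 0.0291]
tin_mid [ 0.8045 -0.0051  0.0172]
```

View pics/w21.png

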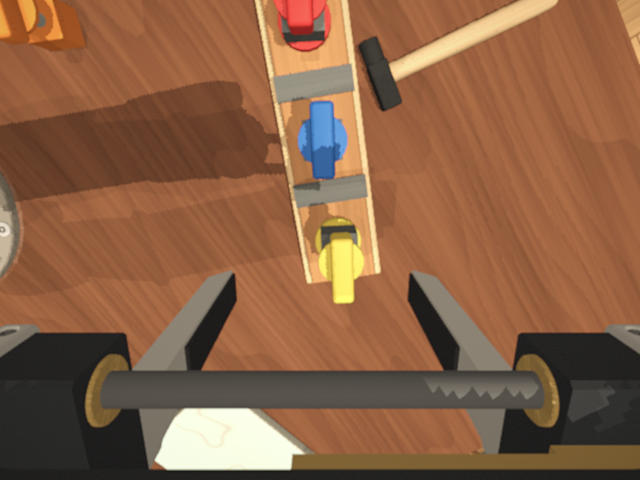

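All three handles stand fully down on their own colours (grip z ≈ 0.163 each). Their bars are parallel at the stop, and the spool, tin and mallet haven't been touched. Handing in.

```bash
python3 -c "
from station import ticket; print(ticket.close_job())"
```

```text
the job is handed in; nothing more can be done
None
```

The job is handed in: all three handles (red, blue, yellow) are off the rack, fully down on the spindles of their own colours, turned clockwise to the stop and released; the verdict was not shown to me.

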